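# Load the thread stand, pin the reels and set the brake

## Task

Get the thread stand ready: lower every coloured thread reel down onto a spindle of its own, and lock each one in with an R-clip, its straight leg pushed through the spindle's cross-hole until the bent leg has snapped round the spindle. Only when all the reels are on and clipped, turn the orange winged brake knob clockwise to its stop, without bumping the guide plate beside it. Clips left over may stay where they are, and do not knock over the dye bottle standing to the left of the clips.

Things in the scene. Friction and masses are not known exactly. Their poses are not given: they have to be found in the camera images.
- stand: green steel thread stand, fixed; base 95 x 430 mm, top at z = 15 mm (seat washers 18 mm). Origin: on the bench under the middle of the row; y along the row, x away from the robot. Spindles at y = +165, +55 and -55 mm, brake knob at y = -165 mm, all at x = 0; the base reaches from x = -45 to +50 mm
- hole0 (a point): left spindle of the thread stand: upright steel pin 20 mm thick with a brass band, pointed top 19 mm above this point. This point is the centre of its 8 mm cross-hole, which runs right through along this point's x (away from the robot; z up). A seated reel has its underside 45 mm below this point, its top 5 mm below. A clip may enter from either side
- hole1 (a point): middle spindle of the thread stand: upright steel pin 20 mm thick with a brass band, pointed top 19 mm above this point. This point is the centre of its 8 mm cross-hole, which runs right through along this point's x (away from the robot; z up). A seated reel has its underside 45 mm below this point, its top 5 mm below. A clip may enter from either side
- hole2 (a point): right spindle of the thread stand: upright steel pin 20 mm thick with a brass band, pointed top 19 mm above this point. This point is the centre of its 8 mm cross-hole, which runs right through along this point's x (away from the robot; z up). A seated reel has its underside 45 mm below this point, its top 5 mm below. A clip may enter from either side
- brake (a joint): the winged brake knob, rad: 0 to 3.6, growing as it turns clockwise seen from above; fixed stop at 3.6; it stays where it is left (friction about 0.06 N m)
- brake_grip (a point): centre of the brake knob's orange wing bar (56 mm long along this point's x, 8 mm thick along its y, 20 mm high, this point at mid height, 47 mm above the bench); it turns with the knob about the vertical
- guide_plate: upright aluminium thread guide plate behind the knob, 4 mm thick, 70 mm wide along y, 60 mm high. Origin: middle of the lower edge of its face towards the robot, 15 mm above the bench; the knob's axis lies 40 mm in front of it (-x), so the wings clear it by 12 mm
- reel0: red thread reel standing upright, 54 mm across its black flanges, 40 mm high, 25 mm bore right through, about 90 g. Origin: centre of the underside, z up along the bore. May be absent
- reel1: blue thread reel standing upright, 54 mm across its black flanges, 40 mm high, 25 mm bore right through, about 90 g. Origin: centre of the underside, z up along the bore. May be absent
- reel2: yellow thread reel standing upright, 54 mm across its black flanges, 40 mm high, 25 mm bore right through, about 90 g. Origin: centre of the underside, z up along the bore. May be absent
- clip0: R-clip lying flat, 93 mm long, 60 g: red dipped loop, two 4 mm wire legs. Origin: middle of the loop, underside; x along the legs to their tips, z up; wire axis at z = 3 mm. Loop: x -15 to 12 mm, y -10 to 10 mm, 6 mm thick, flat parallel sides to pinch. Straight leg: y = -7 mm, tip at x = 78 mm. Bent leg: springy, starts at y = +7 mm, pocket round the spindle at x = 48 mm, tip at x = 68 mm
- clip1: R-clip lying flat, 93 mm long, 60 g: red dipped loop, two 4 mm wire legs. Origin: middle of the loop, underside; x along the legs to their tips, z up; wire axis at z = 3 mm. Loop: x -15 to 12 mm, y -10 to 10 mm, 6 mm thick, flat parallel sides to pinch. Straight leg: y = -7 mm, tip at x = 78 mm. Bent leg: springy, starts at y = +7 mm, pocket round the spindle at x = 48 mm, tip at x = 68 mm
- clip2: R-clip lying flat, 93 mm long, 60 g: red dipped loop, two 4 mm wire legs. Origin: middle of the loop, underside; x along the legs to their tips, z up; wire axis at z = 3 mm. Loop: x -15 to 12 mm, y -10 to 10 mm, 6 mm thick, flat parallel sides to pinch. Straight leg: y = -7 mm, tip at x = 78 mm. Bent leg: springy, starts at y = +7 mm, pocket round the spindle at x = 48 mm, tip at x = 68 mm
- clip0_seat (a point): point on the axis of clip0's straight leg (x = 48 mm, y = -7 mm, z = 3 mm of the clip) that lies in the centre of the cross-hole when the clip is home; it takes some 3 to 10 N of push to snap the bent leg over the spindle, and the clip then stays by itself
- clip1_seat (a point): point on the axis of clip1's straight leg (x = 48 mm, y = -7 mm, z = 3 mm of the clip) that lies in the centre of the cross-hole when the clip is home; it takes some 3 to 10 N of push to snap the bent leg over the spindle, and the clip then stays by itself
- clip2_seat (a point): point on the axis of clip2's straight leg (x = 48 mm, y = -7 mm, z = 3 mm of the clip) that lies in the centre of the cross-hole when the clip is home; it takes some 3 to 10 N of push to snap the bent leg over the spindle, and the clip then stays by itself
- dye_a: bottle of edge dye standing on the bench, white label and grey cap, 44 mm across, 97 mm high; not part of the job, leave it standing. Origin: centre of the underside, z up
Not all that is in view belongs to the job. What is shaped like the reel0 but green or white is not meant.

How it is judged (in metres and radians):
On the way, in this order (a step that is already met when the one before it is completed fails the run):
1. every reel is on a spindle and clipped (((horizontal distance between reel0 and hole0 below 0.007 m and z of reel0 in the frame of hole0 below -0.041 m and angle between reel0's own z axis and vertical below 0.15 rad) or (horizontal distance between reel0 and hole1 below 0.007 m and z of reel0 in the frame of hole1 below -0.041 m and angle between reel0's own z axis and vertical below 0.15 rad) or (horizontal distance between reel0 and hole2 below 0.007 m and z of reel0 in the frame of hole2 below -0.041 m and angle between reel0's own z axis and vertical below 0.15 rad)) and ((horizontal distance between reel1 and hole0 below 0.007 m and z of reel1 in the frame of hole0 below -0.041 m and angle between reel1's own z axis and vertical below 0.15 rad) or (horizontal distance between reel1 and hole1 below 0.007 m and z of reel1 in the frame of hole1 below -0.041 m and angle between reel1's own z axis and vertical below 0.15 rad) or (horizontal distance between reel1 and hole2 below 0.007 m and z of reel1 in the frame of hole2 below -0.041 m and angle between reel1's own z axis and vertical below 0.15 rad)) and ((horizontal distance between reel2 and hole0 below 0.007 m and z of reel2 in the frame of hole0 below -0.041 m and angle between reel2's own z axis and vertical below 0.15 rad) or (horizontal distance between reel2 and hole1 below 0.007 m and z of reel2 in the frame of hole1 below -0.041 m and angle between reel2's own z axis and vertical below 0.15 rad) or (horizontal distance between reel2 and hole2 below 0.007 m and z of reel2 in the frame of hole2 below -0.041 m and angle between reel2's own z axis and vertical below 0.15 rad)) and (horizontal distance between each of reel0, reel1, reel2 and hole0 above 0.02 m or (distance between clip0_seat and hole0 below 0.007 m and angle between the x axis of clip0 and the x axis of hole0, either way round below 0.45 rad and angle between clip0's own z axis and vertical below 0.4 rad) or (distance between clip1_seat and hole0 below 0.007 m and angle between the x axis of clip1 and the x axis of hole0, either way round below 0.45 rad and angle between clip1's own z axis and vertical below 0.4 rad) or (distance between clip2_seat and hole0 below 0.007 m and angle between the x axis of clip2 and the x axis of hole0, either way round below 0.45 rad and angle between clip2's own z axis and vertical below 0.4 rad)) and (horizontal distance between each of reel0, reel1, reel2 and hole1 above 0.02 m or (distance between clip0_seat and hole1 below 0.007 m and angle between the x axis of clip0 and the x axis of hole1, either way round below 0.45 rad and angle between clip0's own z axis and vertical below 0.4 rad) or (distance between clip1_seat and hole1 below 0.007 m and angle between the x axis of clip1 and the x axis of hole1, either way round below 0.45 rad and angle between clip1's own z axis and vertical below 0.4 rad) or (distance between clip2_seat and hole1 below 0.007 m and angle between the x axis of clip2 and the x axis of hole1, either way round below 0.45 rad and angle between clip2's own z axis and vertical below 0.4 rad)) and (horizontal distance between each of reel0, reel1, reel2 and hole2 above 0.02 m or (distance between clip0_seat and hole2 below 0.007 m and angle between the x axis of clip0 and the x axis of hole2, either way round below 0.45 rad and angle between clip0's own z axis and vertical below 0.4 rad) or (distance between clip1_seat and hole2 below 0.007 m and angle between the x axis of clip1 and the x axis of hole2, either way round below 0.45 rad and angle between clip1's own z axis and vertical below 0.4 rad) or (distance between clip2_seat and hole2 below 0.007 m and angle between the x axis of clip2 and the x axis of hole2, either way round below 0.45 rad and angle between clip2's own z axis and vertical below 0.4 rad))), for 0.2 s.
2. the brake knob is turned clockwise to its stop (value of joint brake above 3.45 rad), for 0.2 s.
At the end, for the whole second after the job is handed in: Each reel is upright on a spindle, axis within 7 mm, at most 4 mm above its seat; each spindle with a reel has a clip home (seat point within 7 mm of the hole centre, legs within 0.45 rad of its axis, lying level within 0.4 rad); brake above 3.45 rad (all of step 1 and value of joint brake above 3.45 rad); the robot touches nothing.
It fails at once if the robot bumps the guide plate (more than 8 N) (contact force between any of the fingers, the arm and guide_plate above 8 N).
It fails at once if the dye bottle is knocked over (angle between dye_a's own z axis and vertical above 0.6 rad).
Of reel0, reel1, reel2 only 2 to 3 are there at a start; the rules pass over those that are not, and their reading is None.
At some moment in a run one of reel0, reel1, reel2, clip0, clip1, clip2 may be knocked a few centimetres aside while the robot is not near it.
It also fails if it takes over 210 s, if anything falls off the work surface, if the arm or the gripper's body presses on something with over 40 N, if the wrist force passes 120 N, or if a joint passes its speed limit or range.

## Robot

A 6-joint arm with a two-finger parallel gripper is mounted at the origin on a cart in front of the work surface, level with it; the furniture and walls round the work are solid. World frame = base frame: x ahead of the robot, y to its left, z up, the work surface at z = 0. Lengths are in m, angles in degrees, forces in N, time in s.
With the tool pointing down it reaches from about 0.35 to 0.875 m from the base axis. Payload 4.2 kg.
Tool frame: the origin (TCP) lies on the front face of the gripper's body, between the roots of the fingers; the fingertips stand 70 mm ahead of it and the grasp point (between the pads) lies 51 mm ahead of it; z points along the fingers, y is the line along which they close (so a half turn about z gives the same grasp; the last joint's range is limited). The gripper opens to 87 mm and grips with 3 to 60 N. Pads are 19 mm wide; open, the fingers measure 117 mm over their backs; the gripper's body (75 mm by 190 mm) begins 51 mm behind the grasp point.
Start: joints at [-52.792, 22.042, 0.453, 0, -68.411, -14.817], TCP at [0.238, -0.578, 0.292] pointing down, gripper open.
Joint ranges: [-179.83, 179.83], [-69.29, 118.12], [-61.27, 80.66], [-181.25, 117.63], [-171.15, -9.14], [-177.46, 177.46]. Speed limits (degrees/s): [159.86, 159.86, 180, 180, 180, 180].

## Interface

Orientations are given as a 3x3 rotation matrix whose columns are the frame's x, y, z axes.
In Python, from station import r gives the robot as it stands.
- The arm moves only by the shell command python3 -m pendant 'ROWS' [OPENING]. ROWS is JSON, a list of rows, each a list of 2 entries, a list of its own where there are three numbers: the shift along the tool's x, y, z in mm, then the turn, a rotation vector about the tool's x, y, z in rad. A call has 1 to 10 rows; each row is the pose to reach, as a shift and turn from the pose commanded when the call began, along the tool's axes at that moment; what a row does not reach only later rows make up. A row lasts 1/10 s, in which the tool goes at most 50 mm and 8.59 degrees, less where a joint would pass 70% of its speed; a pose out of reach is approached as far as the arm can. A call with a gripper value outside its range is refused whole. OPENING is the opening, from 0 (shut) to 1 (fully open), set as the call begins (- or left out, the last holds). The fingers move at their own pace and stop on an object; the grip force is fixed at half the most. Time passes only in rows, so rows that repeat a pose let the fingers close. It gives the time, the measured TCP pose, the force, the opening and the grip force at its end, in the units of the state.
- r.sense(): the state, without advancing time (a new reading comes with each control period).
- r.capture(name): name is "scene" or "top" or "wrist"; returns a dict with "frame" (384x512x3 uint8, red, green, blue), "vertical_fov" (degrees; the focal length in pixels is half the picture's height over the tangent of half this angle, whatever the lens; pixels are square), "cx", "cy" (the principal point, pixels), "rvec" (rotation vector, rad) and "tvec" (3), from world to camera coordinates, as OpenCV has them. Camera axes: x right, y down, z forward; pixel columns grow to the right and rows downward; lengths in m; the calibration is good to about 2 mm. A picture is of the moment at which its call begins. There is no depth.
- r.finish_job(): hands the job in; it is judged then, once.
The state is a dict: "time_s": time; "joints": joint angles; "joint_velocities": joint speeds; "effort": joint torques, N m; "tcp_pos": TCP position; "ee_rot": TCP orientation; "wrist_force": force on the tool from outside, world axes, zero at the start; "moment": the same for the moment, N m; "gripper_width": opening from 0.0 (shut) to 1.0 (fully open); "gripper_force": force on a finger pad.
Only numpy, scipy, OpenCV 4.12 (cv2) and the standard library are available. Lean on these libraries where they do the work, as an engineer would, in place of code of your own. Each camera call takes 0.05 s, during which the arm holds its last target. There are 200 camera calls.

## Working session

There is one attempt and no reset: what is moved stays moved. The work goes in short steps, Python scripts to look and compute and a shell command to move; the robot and the scene stay as the last step left them, time stands still between calls to the robot, and variables do not carry over. Pictures are saved under pics/ and viewed, at most 14 in all, crops included, and the job is handed in when it is done.

```bash
ls; mkdir -p pics
python3 - <<'E'
from station import r
import cv2,numpy as np
for n in ["scene","top"]:
    c=r.capture(n); cv2.imwrite(f"pics/{n}0.png",cv2.resize(c["frame"][:,:,::-1],(800,600),interpolation=cv2.INTER_CUBIC))
    print(n,c["vertical_fov"],c["cx"],c["cy"],c["rvec"],c["tvec"])
    R=cv2.Rodrigues(np.array(c["rvec"]))[0]; print(-R.T@np.array(c["tvec"]))
s=r.sense(); print(s)
E
```

```text
pics
scene 57.9140931322878 260.5584230904777 196.80701275566383 [ 0.80658728 -2.26247053  1.37208693] [0.41960797 0.19813328 0.79861123]
[-0.08572427  0.73800354  0.54873461]
top 42.96160783847402 253.05746245663977 189.46870124386172 [ 2.16686195 -2.22084795  0.06422368] [0.06083181 0.51272811 1.53142454]
[0.4272661  0.05283841 1.55772383]
{'time_s': 0.1, 'joints': array([-5.27928260e+01,  2.20867275e+01,  3.86619053e-01, -2.32616695e-02,
       -6.84119627e+01, -1.48168574e+01]), 'joint_velocities': array([-0.0522565 , -0.09677807,  0.07168532,  0.17319737,  0.01443183,
       -0.03470877]), 'effort': array([-4.94936212e-04, -3.91689849e+01,  1.87932962e+01,  4.23193216e+00,
        1.34355508e-02, -8.96027495e-05]), 'tcp_pos': array([ 0.23793225, -0.57749862,  0.29126351]), 'ee_rot': array([[-9.24667394e-01, -3.80774779e-01, -8.82106565e-04],
       [-3.80775776e-01,  9.24665679e-01,  1.78613068e-03],
       [ 1.35540149e-04,  1.98746162e-03, -9.99998016e-01]]), 'wrist_force': array([ 0.44026226,  1.24334537, -0.12295422]), 'moment': array([-0.00618885,  0.00632772,  0.00854514]), 'gripper_force': 0.0, 'gripper_width': 1.0013362996936908}
```

View pics/scene0.png

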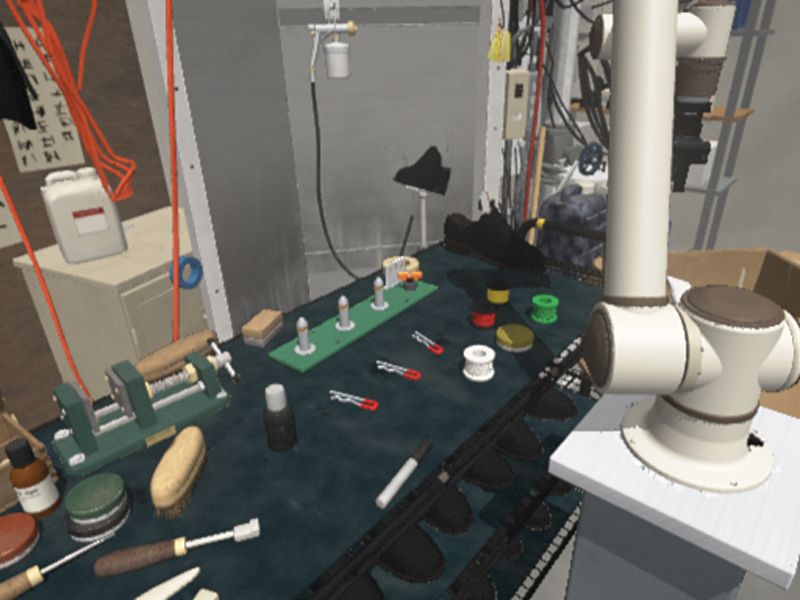

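View pics/top0.png

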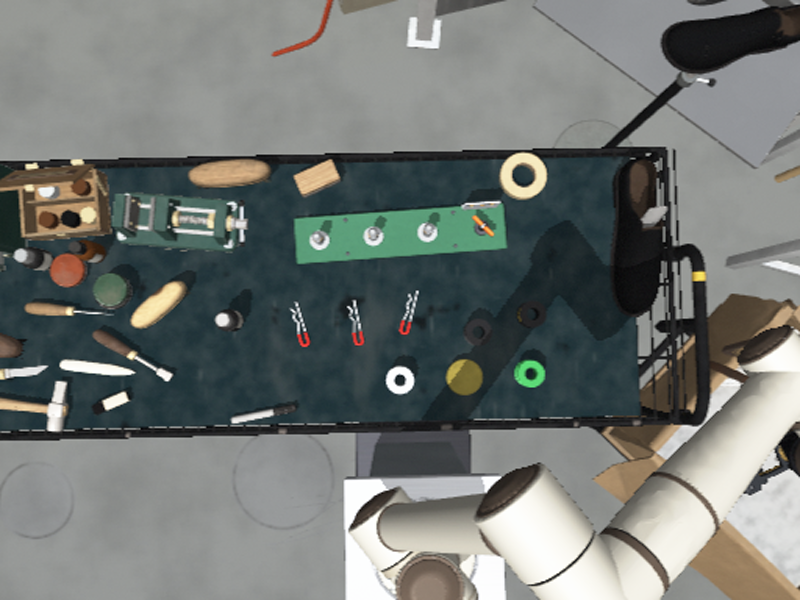

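Scene: red reel at (484,318) and yellow at (497,295), no blue one. The white (479,362) and green (545,308) lookalikes are not meant. There are three clips with red loops, spindles in a green base, and the orange knob at the right end. In the top view red is about (478,330) and yellow about (530,314). Next I get coarse positions.

```bash
cat > h.py <<'E'
from station import r
import cv2,numpy as np
class Cam:
    def __init__(s,n):
        c=r.capture(n); s.im=c["frame"]; s.R=cv2.Rodrigues(np.array(c["rvec"],float))[0]; s.t=np.array(c["tvec"],float).ravel()
        s.f=s.im.shape[0]/2/np.tan(np.radians(c["vertical_fov"])/2); s.c=np.array([c["cx"],c["cy"]])
        s.o=-s.R.T@s.t; s.hsv=cv2.cvtColor(s.im,cv2.COLOR_RGB2HSV)
    def ray(s,p,z):
        d=s.R.T@np.append((np.array(p,float)-s.c)/s.f,1); return s.o+d*(z-s.o[2])/d[2]
    def proj(s,P):
        q=s.R@np.array(P,float)+s.t; return q[:2]/q[2]*s.f+s.c
    def mask(s,lo,hi):
        lo,hi=list(lo),list(hi)
        if lo[0]>hi[0]: return s.mask(lo,[180]+hi[1:])|s.mask([0]+lo[1:],hi)
        return cv2.inRange(s.hsv,np.array(lo),np.array(hi))
    def blobs(s,m,amin=20):
        cs=cv2.findContours(m,cv2.RETR_EXTERNAL,cv2.CHAIN_APPROX_NONE)[0]
        return sorted([c for c in cs if cv2.contourArea(c)>=amin],key=lambda c:-cv2.contourArea(c))
    def save(s,n,box=None,size=(800,600)):
        a=s.im if box is None else s.im[box[1]:box[3],box[0]:box[2]]
        k=min(size[0]/a.shape[1],size[1]/a.shape[0]); cv2.imwrite("pics/"+n,cv2.resize(a[:,:,::-1],None,fx=k,fy=k,interpolation=cv2.INTER_CUBIC))
def cen(c):
    m=cv2.moments(c); return np.array([m["m10"],m["m01"]])/m["m00"]
E
python3 - <<'E'
from h import *
np.set_printoptions(precision=4,suppress=True)
for n in ("top","scene"):
    k=Cam(n); print(n)
    for nm,lo,hi,z in (("red",[170,120,60],[8,255,255],.003),("yel",[20,120,60],[32,255,255],.02),("org",[8,150,120],[19,255,255],.047)):
        for c in k.blobs(k.mask(lo,hi),6): print(nm,cen(c),cv2.contourArea(c),k.ray(cen(c),z))
    if n=="top":
        g=[c for c in k.blobs(k.mask([65,60,40],[88,255,255]),300)][:4]
        for c in g: 
            b=cv2.boxPoints(cv2.minAreaRect(c)); print("green",cv2.contourArea(c),[k.ray(p,.015)[:2] for p in b])
        for p in ((478,330),(530,314)): print("reel",k.ray(np.array(p)/1.5625,.04))
        k.save("topcrop.png",(270,165,370,240))
E
```

```text
top
red [ 42.5427 172.468 ] 341.5 [0.5856 0.7194 0.003 ]
red [196.6897  22.1598] 108.5 [1.0643 0.2181 0.003 ]
red [194.2424 217.4424] 27.5 [0.4302 0.2374 0.003 ]
red [258.4654 209.4465] 26.5 [0.4506 0.0325 0.003 ]
red [228.875  216.5625] 24.0 [0.4303 0.1272 0.003 ]
yel [296.7776 240.9323] 381.5 [ 0.3487 -0.085   0.02  ]
yel [446.9098 176.2196] 42.5 [ 0.5407 -0.5659  0.02  ]
yel [501.  290.5] 6.0 [ 0.1788 -0.7181  0.02  ]
org [ 43.7348 168.8333] 132.0 [0.5924 0.6968 0.047 ]
org [312.0833 147.5   ] 14.0 [ 0.6387 -0.1389  0.047 ]
org [305.2933 140.7067] 12.5 [ 0.6605 -0.1184  0.047 ]
green 3871.0 [array([0.6818, 0.255 ]), array([ 0.7018, -0.1779]), array([ 0.6042, -0.1815]), array([0.5844, 0.2499])]
green 1791.5 [array([0.6394, 0.6271]), array([0.7439, 0.6183]), array([0.7164, 0.3597]), array([0.612 , 0.3695])]
reel [ 0.441  -0.1143  0.04  ]
reel [ 0.4702 -0.2189  0.04  ]
scene
red [49.7155 63.6638] 2064.0 [ 6.1133 -1.5472  0.003 ]
red [ 10.0264 341.3144] 518.5 [0.598  0.6961 0.003 ]
red [110.2872 102.648 ] 509.0 [ 2.5407 -0.5827  0.003 ]
red [ 24.7982 176.9282] 343.5 [1.4737 0.3738 0.003 ]
red [343.0167  60.5998] 149.5 [ 2.4039 -4.0344  0.003 ]
red [309.0467 204.015 ] 100.0 [ 0.4478 -0.1301  0.003 ]
red [236.1078 258.5784] 51.0 [0.4342 0.233  0.003 ]
red [263.5128 239.5128] 39.0 [0.434  0.1226 0.003 ]
red [279.2278 223.1667] 30.0 [0.4522 0.0265 0.003 ]
red [ 56.0115 135.7471] 29.0 [1.97   0.0504 0.003 ]
yel [328.9424 214.5494] 243.0 [ 0.3475 -0.0832  0.02  ]
yel [318.3443 189.152 ] 91.0 [ 0.4651 -0.2143  0.02  ]
yel [317.6859  30.234 ] 52.0 [  9.734  -15.2527   0.02  ]
yel [324.6731  30.5641] 26.0 [  9.1038 -14.8406   0.02  ]
yel [345.3333 142.3016] 21.0 [ 0.6325 -0.7291  0.02  ]
org [ 10.1207 334.8964] 185.0 [0.559  0.6944 0.047 ]
org [262.7183 176.1127] 35.5 [ 0.6509 -0.1368  0.047 ]
org [ 14.6869 301.5354] 16.5 [0.6483 0.6586 0.047 ]
```

View pics/topcrop.png

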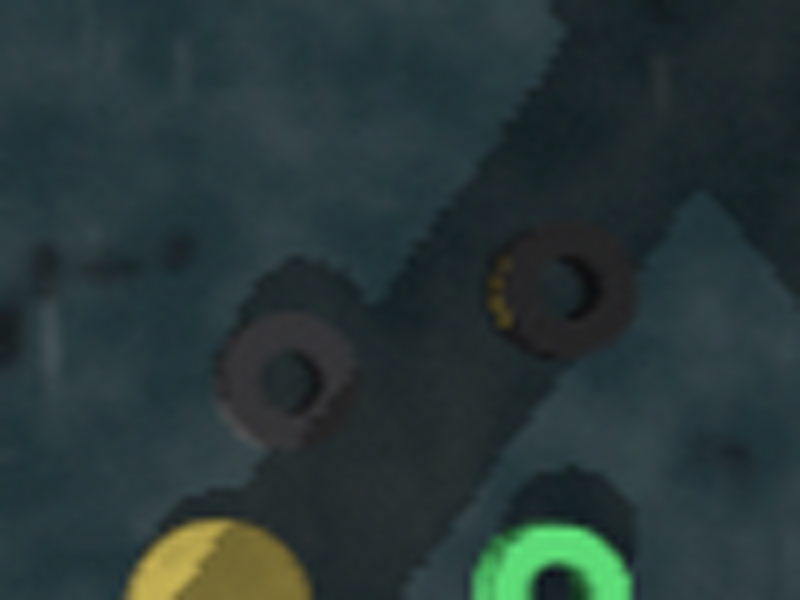

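Top crop: the black-flanged reel at crop (287,380) is red (matches the scene red blob at ≈(0.445,-0.12)), and (565,290) shows yellow thread at its edge. They are upright and at reachable positions. Green (550,590) is excluded. Next I look from near with the wrist camera.

```bash
cat > go.py <<'E'
# usage: go.py x y z [yaw_deg of tool y axis - 90]  -> shift (mm, tool axes) and rotvec from measured pose
import sys,numpy as np
from scipy.spatial.transform import Rotation as Ro
from station import r
def go(x,y,z,yaw=2.65):
    s=r.sense(); E=np.array(s["ee_rot"]); a=np.radians(yaw)
    T=np.array([[-np.cos(a),-np.sin(a),0],[-np.sin(a),np.cos(a),0],[0,0,-1]])
    d=E.T@(np.array([x,y,z])-s["tcp_pos"])*1000; v=Ro.from_matrix(E.T@T).as_rotvec()
    print("target",[x,y,z,yaw],"shift",np.round(d,1).tolist(),"turn",np.round(v,3).tolist(),"rows>=%.1f"%max(np.linalg.norm(d)/50,np.degrees(np.linalg.norm(v))/8.59))
if __name__=="__main__": go(*map(float,sys.argv[1:]))
E
python3 go.py 0.45 -0.165 0.30; python3 -m pendant --help | head -5
```

```text
target [0.45, -0.165, 0.3, 2.65] shift [-353.2, 300.8, -8.1] turn [0.001, -0.0, 0.344] rows>=9.3invalid input: not JSON, or not a number
```

```bash
python3 -m pendant '[[[-36,30,0],[0,0,0.05]],[[-72,60,0],[0,0,0.1]],[[-108,90,0],[0,0,0.15]],[[-144,120,0],[0,0,0.2]],[[-180,150,0],[0,0,0.25]],[[-216,180,0],[0,0,0.3]],[[-252,210,-8],[0,0,0.344]],[[-288,240,-8],[0,0,0.344]],[[-324,270,-8],[0,0,0.344]],[[-353,301,-8],[0,0,0.344]]]' 1
python3 -m pendant '[[[0,0,0],[0,0,0]],[[0,0,0],[0,0,0]]]'
python3 go.py 0.45 -0.165 0.30
python3 - <<'E'
from h import *
k=Cam("wrist"); print(k.f,k.c,k.o,k.R); k.save("w1.png")
for p in ((.441,-.114,.04),(.470,-.219,.04)): print(k.proj(p)*1.5625)
E
```

```text
time_s: 1.2
tcp_pos: [0.4507, -0.1631, 0.3004]
ee_rot: [[-0.999, -0.047, 0.001], [-0.047, 0.999, 0.0], [-0.001, -0.0, -1.0]]
wrist_force: [0.3, -0.0, -0.5]
gripper_width: 1.002
gripper_force: 0.0
time_s: 1.4
tcp_pos: [0.45, -0.1641, 0.3002]
ee_rot: [[-0.999, -0.049, -0.0], [-0.049, 0.999, 0.0], [0.0, 0.0, -1.0]]
wrist_force: [-0.5, -0.4, -0.3]
gripper_width: 1.0
gripper_force: 0.0
target [0.45, -0.165, 0.3, 2.65] shift [0.1, -0.9, 0.2] turn [0.0, -0.0, 0.003] rows>=0.0
322.8598335635391 [256.23080251 185.531649  ] [ 0.37061742 -0.16860957  0.39196773] [[-5.01040843e-02  9.98743741e-01 -7.21334951e-04]
 [ 9.55997285e-01  4.81686310e-02  2.89394149e-01]
 [ 2.89065341e-01  1.38102346e-02 -9.57209750e-01]]
[472.60319849 244.8844468 ]
[324.25928302 277.07181403]
```

View pics/w1.png

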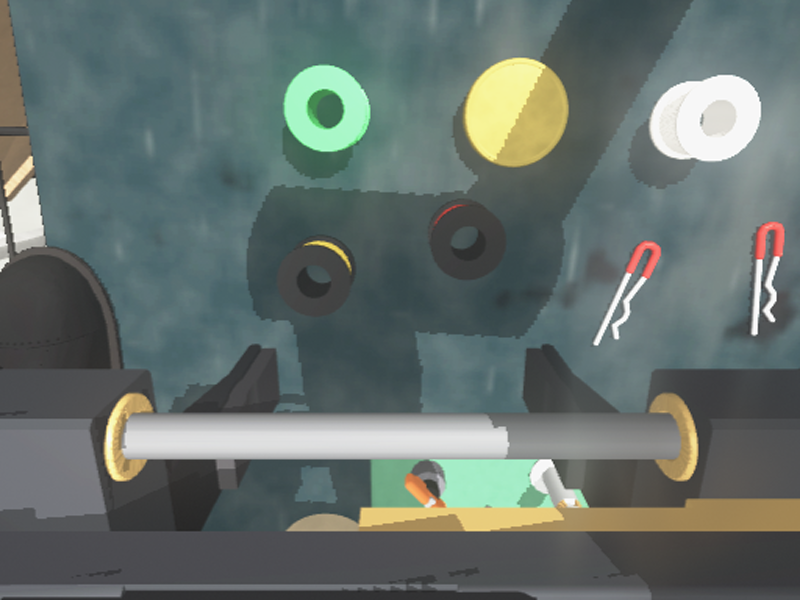

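Wrist view: the red reel's flange is at (467,240) and yellow's at (317,276). The clips' loops are at (645,255) and (770,240). The lookalikes green (326,108) and white (718,118) are left alone. Next I refine the flange centres by mask.

```bash
cat > reel.py <<'E'
from h import *
def flange(k,guess,z,rad):
    """ellipse of the black top flange near a guessed pixel"""
    m=cv2.inRange(k.hsv,np.array([0,0,10]),np.array([180,70,95])); g=np.zeros_like(m); cv2.circle(g,tuple(int(v) for v in guess),int(rad*1.35),255,-1)
    m=cv2.morphologyEx(m&g,cv2.MORPH_OPEN,np.ones((3,3),np.uint8)); c=k.blobs(m,50)[0]
    e=cv2.fitEllipse(cv2.convexHull(c)); return e,k.ray(e[0],z)
if __name__=="__main__":
    k=Cam("wrist")
    print(k.im[153-14,299+12],k.im[153+15,299],k.im[153,299+30],k.im[176+15,203])
    for g in ((298.9,153.6),(202.9,176.6)): 
        print(flange(k,g,.04,25),k.ray(g,.04))
    for c in k.blobs(k.mask([170,120,80],[8,255,255]),20): print("red",cen(c),cv2.contourArea(c),k.ray(cen(c),.003))
E
python3 reel.py
```

```text
[67 67 64] [60 61 61] [59 74 75] [63 64 64]
(((298.0087585449219, 153.06854248046875), (65.499755859375, 65.80074310302734), 84.69313049316406), array([ 0.43686547, -0.12009535,  0.04      ])) [ 0.43741165 -0.11906015  0.04      ]
(((202.0, 176.0), (65.72003173828125, 65.72003173828125), 0.0), array([ 0.46828865, -0.2260885 ,  0.04      ])) [ 0.46894183 -0.22507315  0.04      ]
red [492.98222222 152.62      ] 225.0 [0.43177407 0.12263238 0.003     ]
red [413.05208333 164.73871528] 192.0 [0.45153736 0.02811107 0.003     ]
```

```bash
sed -i 's/\[180,70,95\]/[180,35,95]/' reel.py; python3 reel.py; python3 go.py .4374 -.119 0.15
```

```text
[66 66 63] [61 62 62] [59 75 76] [56 57 57]
(((299.6944885253906, 149.18348693847656), (53.14923095703125, 60.05530548095703), 177.0907440185547), array([ 0.43231654, -0.11914151,  0.04      ])) [ 0.43727676 -0.11959466  0.04      ]
(((203.74832153320312, 177.0067901611328), (47.714324951171875, 53.93215560913086), 34.14136505126953), array([ 0.46910408, -0.22468985,  0.04      ])) [ 0.46867268 -0.22564713  0.04      ]
red [493.52910053 152.42705971] 220.5 [0.4316787  0.12270435 0.003     ]
red [413.57462687 164.67578773] 201.0 [0.45148    0.02818498 0.003     ]
target [0.4374, -0.119, 0.15, 2.65] shift [9.8, 47.3, 150.1] turn [0.0, -0.0, -0.001] rows>=3.2
```

```bash
python3 go.py .53 -.165 0.2 2.65; python3 -m pendant '[[[-40,0,30],[0,0,0]],[[-80,0,60],[0,0,0]],[[-80,0,100],[0,0,0]],[[-80,0,100],[0,0,0]],[[-80,0,100],[0,0,0]]]'
python3 - <<'E'
from reel import *
k=Cam("wrist"); k.save("w2.png"); print(k.o)
for p in ((.4375,-.119,.04),(.469,-.225,.04)):
    g=k.proj(p); print(g*1.5625,flange(k,g,.04,36))
E
```

```text
target [0.53, -0.165, 0.2, 2.65] shift [-80.6, -2.9, 100.1] turn [0.0, -0.0, -0.001] rows>=2.6
time_s: 2.05
tcp_pos: [0.5293, -0.1626, 0.2003]
ee_rot: [[-0.999, -0.046, -0.002], [-0.046, 0.999, -0.001], [0.002, -0.001, -1.0]]
wrist_force: [0.8, -0.3, 0.8]
gripper_width: 0.998
gripper_force: 0.0
[ 0.45000306 -0.16666524  0.29219499]
[503.08790432 115.47132141] (((325.35076904296875, 77.183837890625), (27.98088264465332, 34.4672966003418), 6.150344371795654), array([ 0.43967509, -0.11626259,  0.04      ]))
[279.95019605 172.98135308] (((175.19491577148438, 116.81387329101562), (27.379501342773438, 32.803741455078125), 154.55735778808594), array([ 0.47372242, -0.2281468 ,  0.04      ]))
```

View pics/w2.png

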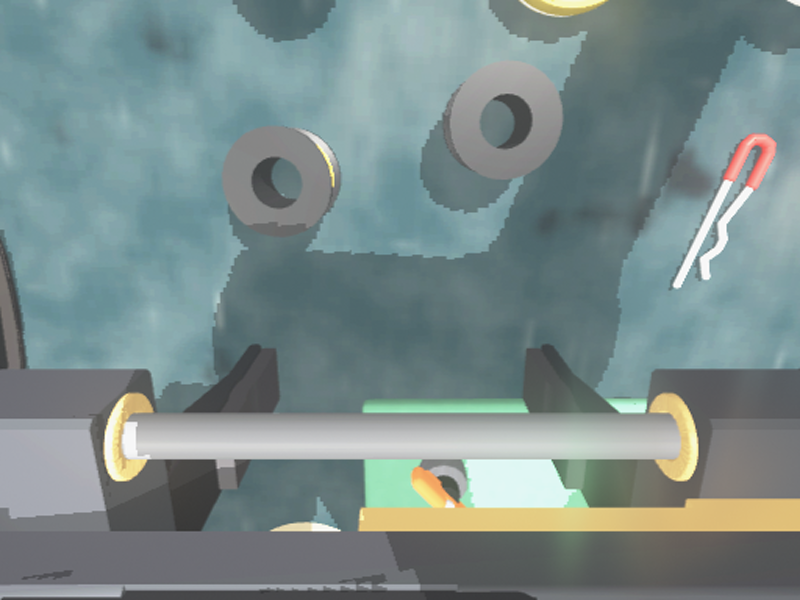

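```bash
python3 - <<'E'
from h import *
k=Cam("wrist")
for p in ((506,120.5),(277,181)): print(k.ray(np.array(p)/1.5625,.04))
E
python3 go.py .439 -.115 .15 2.65
```

```text
[ 0.44093089 -0.11708714  0.04      ]
[ 0.47438234 -0.22677152  0.04      ]
target [0.439, -0.115, 0.15, 2.65] shift [89.3, 51.4, 52.2] turn [-0.001, 0.004, -0.0] rows>=2.3
```

```bash
python3 -m pendant '[[[30,17,0],[0,0,0.14]],[[60,34,0],[0,0,0.28]],[[87,49.5,0],[0,0,0.42]],[[87,49.5,20],[0,0,0.56]],[[87,49.5,40],[0,0,0.7]],[[87,49.5,52],[0,0,0.84]],[[87,49.5,52],[0,0,0.98]],[[87,49.5,52],[0,0,1.12]],[[87,49.5,52],[0,0,1.26]],[[87,49.5,52],[0,0,1.4]]]'
python3 -m pendant '[[[0,0,0],[0,0,0.14]],[[0,0,0],[0,0,0.17]],[[0,0,0],[0,0,0.17]],[[0,0,0],[0,0,0.17]]]'
python3 go.py .441 -.117 .074 -87.35; python3 -c "
from station import r; print(r.sense()['joints'])"
```

```text
time_s: 3.15
tcp_pos: [0.4416, -0.1162, 0.1508]
ee_rot: [[-0.21, 0.978, 0.006], [0.978, 0.21, 0.0], [-0.001, 0.005, -1.0]]
wrist_force: [-0.3, 0.3, -0.3]
gripper_width: 1.002
gripper_force: 0.0
time_s: 3.55
tcp_pos: [0.4411, -0.131, 0.1481]
ee_rot: [[-0.064, 0.998, 0.002], [0.998, 0.064, 0.028], [0.028, 0.003, -1.0]]
wrist_force: [0.2, -0.2, -0.1]
gripper_width: 1.001
gripper_force: 0.0
target [0.441, -0.117, 0.074, -87.35] shift [11.8, 0.5, 74.5] turn [0.003, -0.028, 0.017] rows>=1.5
[   2.88032909   16.10787292  -32.00453282   -2.43514264  -41.74184084
 -177.421028  ]
```

```bash
python3 go.py .441 -.117 .15 -67.35;  python3 -m pendant '[[[6,1,0],[0,-0.014,-0.12]],[[11,1,-2],[0.003,-0.028,-0.24]],[[12,1,-2],[0.003,-0.028,-0.34]],[[12,1,-2],[0.003,-0.028,-0.34]]]'
python3 go.py .441 -.117 .074 -67.35; python3 -c "
from station import r; print(r.sense()['joints'])"
```

```text
target [0.441, -0.117, 0.15, -67.35] shift [14.0, 0.7, -1.5] turn [0.008, -0.027, -0.332] rows>=2.2
time_s: 3.95
tcp_pos: [0.4411, -0.1183, 0.1498]
ee_rot: [[-0.394, 0.919, 0.003], [0.919, 0.394, 0.001], [-0.001, 0.003, -1.0]]
wrist_force: [-0.1, -0.5, 0.5]
gripper_width: 1.003
gripper_force: 0.0
target [0.441, -0.117, 0.074, -67.35] shift [1.3, 0.2, 75.8] turn [0.003, 0.001, 0.01] rows>=1.5
[ 5.45499699e+00  1.54469785e+01 -3.35760908e+01 -2.79402863e-02
 -4.07752683e+01 -1.62236170e+02]
```

```bash
python3 -m pendant '[[[1,0,30],[0,0,0]],[[1,0,60],[0,0,0]],[[1,0,76],[0,0,0]],[[1,0,76],[0,0,0]],[[1,0,76],[0,0,0]]]'
python3 -m pendant '[[[0,0,0],[0,0,0]],[[0,0,0],[0,0,0]],[[0,0,0],[0,0,0]],[[0,0,0],[0,0,0]],[[0,0,0],[0,0,0]],[[0,0,0],[0,0,0]],[[0,0,0],[0,0,0]]]' 0
python3 -m pendant '[[[0,0,0],[0,0,0]],[[0,0,0],[0,0,0]],[[0,0,0],[0,0,0]],[[0,0,0],[0,0,0]],[[0,0,0],[0,0,0]],[[0,0,0],[0,0,0]],[[0,0,0],[0,0,0]]]' 1
python3 go.py .441 -.117 .074 2.65
```

```text
time_s: 4.45
tcp_pos: [0.4413, -0.1178, 0.0738]
ee_rot: [[-0.392, 0.92, 0.003], [0.92, 0.392, 0.001], [-0.001, 0.003, -1.0]]
wrist_force: [-0.2, -0.3, 0.7]
gripper_width: 1.003
gripper_force: 0.0
time_s: 5.15
tcp_pos: [0.4409, -0.1178, 0.0738]
ee_rot: [[-0.393, 0.92, 0.003], [0.92, 0.393, 0.001], [-0.0, 0.003, -1.0]]
wrist_force: [-1.5, -0.5, 5.2]
gripper_width: 0.631
gripper_force: 30.0
time_s: 5.85
tcp_pos: [0.441, -0.1178, 0.0735]
ee_rot: [[-0.393, 0.92, 0.003], [0.92, 0.393, 0.001], [-0.0, 0.003, -1.0]]
wrist_force: [-0.2, 0.5, -0.3]
gripper_width: 0.996
gripper_force: 0.0
target [0.441, -0.117, 0.074, 2.65] shift [0.7, 0.3, -0.5] turn [0.003, 0.002, -1.213] rows>=8.1
```

```bash
python3 -m pendant '[[[0,0,0],[0,0,-0.13]],[[0,0,0],[0,0,-0.26]],[[0,0,0],[0,0,-0.39]],[[0,0,0],[0,0,-0.52]],[[0,0,0],[0,0,-0.65]],[[0,0,0],[0,0,-0.78]],[[0,0,0],[0,0,-0.91]],[[0,0,0],[0,0,-1.04]],[[0,0,0],[0,0,-1.17]],[[0,0,0],[0,0,-1.213]]]'
python3 -m pendant '[[[0,0,0],[0,0,0]],[[0,0,0],[0,0,0]],[[0,0,0],[0,0,0]],[[0,0,0],[0,0,0]],[[0,0,0],[0,0,0]],[[0,0,0],[0,0,0]],[[0,0,0],[0,0,0]]]' 0
python3 -m pendant '[[[0,0,-30],[0,0,0]],[[0,0,-70],[0,0,0]],[[0,0,-110],[0,0,0]],[[0,0,-150],[0,0,0]],[[0,0,-150],[0,0,0]]]'
python3 go.py .500 0.091 .22 2.65; python3 go.py .638 0.091 .22 2.65
python3 -c "
from h import *
k=Cam('wrist'); k.save('w3.png')
from station import r; print(r.sense()['joints'])"
```

```text
time_s: 6.85
tcp_pos: [0.441, -0.1178, 0.0736]
ee_rot: [[-0.999, -0.049, 0.003], [-0.049, 0.999, 0.001], [-0.003, 0.001, -1.0]]
wrist_force: [0.3, -0.4, 0.2]
gripper_width: 1.001
gripper_force: 0.0
time_s: 7.55
tcp_pos: [0.441, -0.1178, 0.0736]
ee_rot: [[-0.999, -0.046, 0.003], [-0.046, 0.999, 0.001], [-0.003, 0.001, -1.0]]
wrist_force: [1.0, -0.2, -0.9]
gripper_width: 0.655
gripper_force: 30.0
time_s: 8.05
tcp_pos: [0.4433, -0.118, 0.2289]
ee_rot: [[-0.999, -0.047, 0.016], [-0.047, 0.999, 0.001], [-0.016, -0.0, -1.0]]
wrist_force: [1.4, 0.1, -1.2]
gripper_width: 0.654
gripper_force: 30.0
target [0.5, 0.091, 0.22, 2.65] shift [-66.3, 206.1, 9.9] turn [-0.0, 0.016, 0.001] rows>=4.3
target [0.638, 0.091, 0.22, 2.65] shift [-204.2, 199.7, 12.1] turn [-0.0, 0.016, 0.001] rows>=5.7
[ 5.50917861e+00  9.19553339e+00 -2.80733654e+01 -3.66663817e-02
 -5.21701126e+01 -9.28540268e+01]
```

View pics/w3.png

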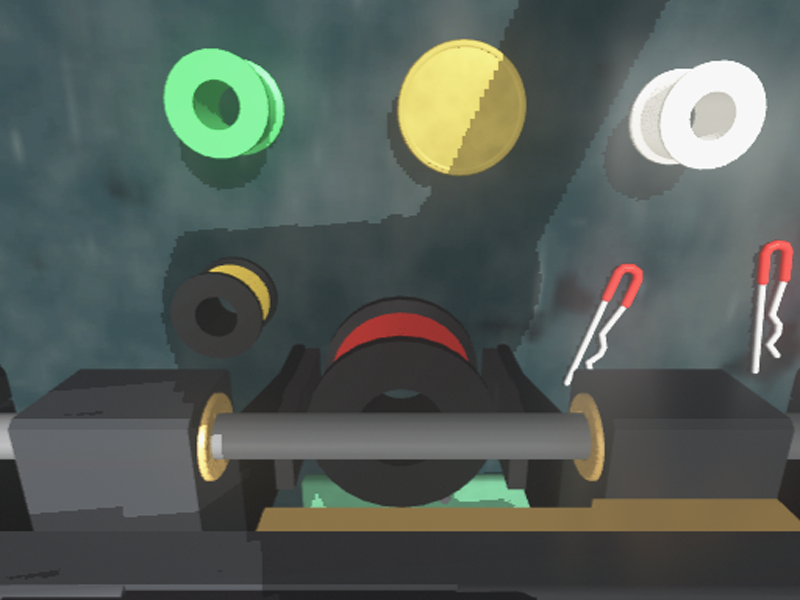

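```bash
python3 go.py .70 0.091 .28 2.65; python3 -m pendant '[[[-40,30,-10],[0,0,0]],[[-80,60,-20],[0,0,0]],[[-120,90,-30],[0,0,0]],[[-160,120,-40],[0,0,0]],[[-200,150,-52],[0,0,0]],[[-240,175,-52],[0,0,0]],[[-266,197,-52],[0,0,0]],[[-266,197,-52],[0,0,0]],[[-266,197,-52],[0,0,0]],[[-266,197,-52],[0,0,0]]]'
python3 - <<'E'
from h import *
k=Cam("wrist"); k.save("w4.png"); print(k.o)
for y in (.165,.055,-.055):
    p=np.array([.6405-.046*y,.0363+.999*y,.082]); print(p,k.proj(p)*1.5625)
E
```

```text
target [0.7, 0.091, 0.28, 2.65] shift [-268.3, 196.8, -51.2] turn [0.001, 0.01, -0.0] rows>=6.7
time_s: 9.1
tcp_pos: [0.6961, 0.0904, 0.2749]
ee_rot: [[-0.999, -0.045, -0.0], [-0.045, 0.999, -0.0], [0.0, -0.0, -1.0]]
wrist_force: [-0.6, 1.0, -0.3]
gripper_width: 0.649
gripper_force: 30.0
[0.61662406 0.08623311 0.36666406]
[0.63291  0.201135 0.082   ] [607.2553479  178.11894358]
[0.63797  0.091245 0.082   ] [408.07991232 178.04171676]
[ 0.64303  -0.018645  0.082   ] [209.02060514 177.96453497]
```

View pics/w4.png

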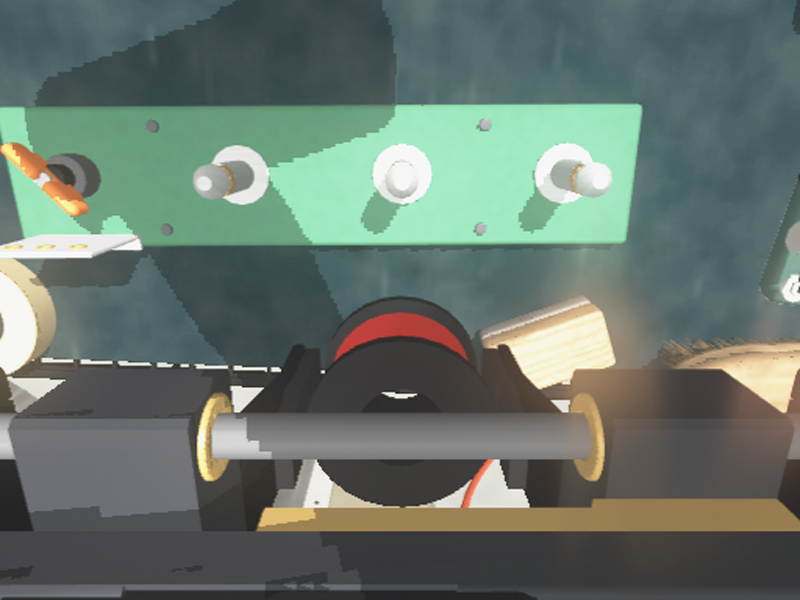

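Wrist view over the stand: spindle tips at (206,182), (402,180), (599,180), seat washers at (239,174), (402,174), (566,173), and knob wings at (45,180). The red reel is held upright. Next I cast these onto their heights.

Run:
```python
from h import *
np.set_printoptions(precision=4,suppress=True)
k=Cam("wrist"); print(k.o)
for p,z in (((206,181),.080),((402,179),.080),((598,179),.080),((239,174),.018),((402,174),.018),((566,173),.018)): print(z,k.ray(np.array(p)/1.5625,z))
for lo,hi,n in (([65,60,40],[88,255,255],"green"),):
    m=k.mask(lo,hi); m=cv2.morphologyEx(m,cv2.MORPH_OPEN,np.ones((3,3),np.uint8))
    # front and back edges of the base between columns 120..250 (native)
    F=[];B=[]
    for u in range(110,390,6):
        v=np.where(m[50:170,u]>0)[0]
        if len(v): F.append(k.ray((u,50+v[0]-.5),.015)); B.append(k.ray((u,50+v[-1]+.5),.015))
    for q in (F,B):
        q=np.array(q); a=np.polyfit(q[:,1],q[:,0],1); print("edge x =",a, "yaw",np.degrees(np.arctan(-a[0])))
    right=[k.ray((np.where(m[v,:420]>0)[0][-1]+.5,v),.015) for v in range(75,150,8)]; print("left end", np.mean(right,0))
```

```text
[0.6165 0.086  0.3674]
0.08 [ 0.6453 -0.0216  0.08  ]
0.08 [0.6392 0.0878 0.08  ]
0.08 [0.6341 0.1971 0.08  ]
0.018 [ 0.6458 -0.0222  0.018 ]
0.018 [0.6407 0.088  0.018 ]
0.018 [0.635  0.1988 0.018 ]
edge x = [-0.0507  0.5996] yaw 2.904984954587236
edge x = [-0.0543  0.698 ] yaw 3.110354367370824
left end [0.6337 0.2474 0.015 ]
```

```bash
python3 go.py .6345 .198 .20 2.9; python3 -m pendant '[[[25,40,20],[0,0,0]],[[50,80,50],[0,0,0]],[[56,110,75],[0,0,0]],[[56,110,75],[0,0,0]],[[56,110,75],[0,0,0]]]'; python3 go.py .6345 .198 .17 2.9
```

```text
target [0.6345, 0.198, 0.2, 2.9] shift [56.9, 110.5, 76.3] turn [0.0, 0.002, -0.006] rows>=2.9
time_s: 9.7
tcp_pos: [0.6357, 0.1984, 0.2016]
ee_rot: [[-0.999, -0.047, 0.003], [-0.047, 0.999, 0.0], [-0.003, -0.0, -1.0]]
wrist_force: [0.8, -0.8, -0.6]
gripper_width: 0.648
gripper_force: 30.0
target [0.6345, 0.198, 0.17, 2.9] shift [1.3, -0.4, 31.6] turn [-0.0, 0.003, -0.003] rows>=0.6
```

```bash
python3 -m pendant '[[[1,-0.4,31],[0,0.003,-0.003]],[[1,-0.4,31],[0,0.003,-0.003]],[[1,-0.4,31],[0,0.003,-0.003]]]'
python3 - <<'E'
from h import *
k=Cam("scene")
print(k.proj((.6345,.198,.08)),k.proj((.6345,.198,.1)))
k.save("s1.png",(150,150,270,240))
E
```

```text
time_s: 10.0
tcp_pos: [0.636, 0.1968, 0.1714]
ee_rot: [[-0.999, -0.048, 0.001], [-0.048, 0.999, 0.0], [-0.001, 0.0, -1.0]]
wrist_force: [0.3, -0.1, -1.4]
gripper_width: 0.653
gripper_force: 30.0
[192.46708738 204.36239568] [191.69306248 198.17151138]
```

View pics/s1.png

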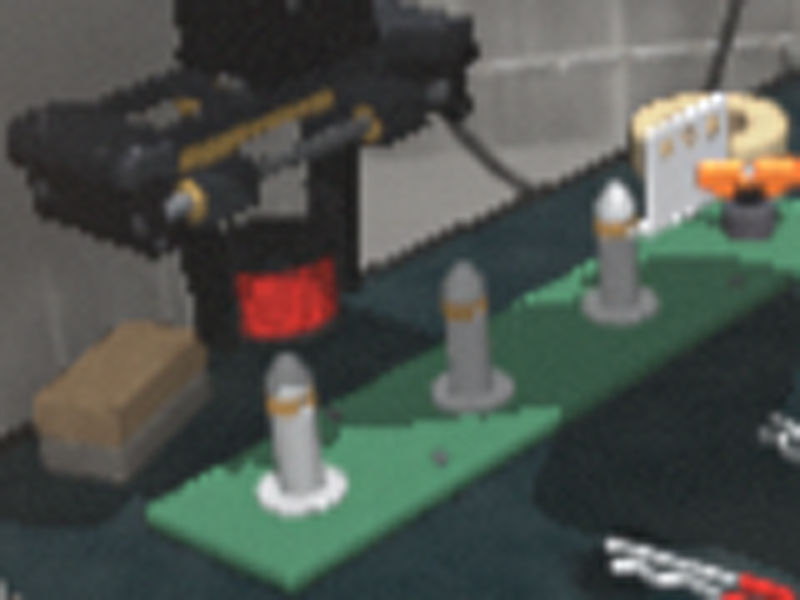

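The red reel at (288,300) hangs straight above the left spindle's tip (289,355). Next I lower it.

```bash
python3 -m pendant '[[[1.5,1,8],[0,0,0]],[[1.5,1,16],[0,0,0]],[[1.5,1,24],[0,0,0]],[[1.5,1,30],[0,0,0]],[[1.5,1,36],[0,0,0]],[[1.5,1,40],[0,0,0]],[[1.5,1,40],[0,0,0]]]'; python3 go.py .6345 .198 .0925 2.9
```

```text
time_s: 10.75
tcp_pos: [0.6335, 0.1988, 0.1295]
ee_rot: [[-0.999, -0.049, -0.001], [-0.049, 0.999, -0.0], [0.001, 0.0, -1.0]]
wrist_force: [0.1, 0.1, -1.5]
gripper_width: 0.651
gripper_force: 30.0
target [0.6345, 0.198, 0.0925, 2.9] shift [-1.0, -0.9, 37.0] turn [0.0, -0.001, -0.002] rows>=0.7
```

```bash
python3 -m pendant '[[[-0.5,-0.5,10],[0,0,0]],[[-1,-1,20],[0,0,0]],[[-1,-1,30],[0,0,0]],[[-1,-1,36],[0,0,0]],[[-1,-1,36.5],[0,0,0]],[[-1,-1,36.5],[0,0,0]],[[-1,-1,36.5],[0,0,0]]]'
python3 -m pendant '[[[0,0,0],[0,0,0]],[[0,0,0],[0,0,0]],[[0,0,0],[0,0,0]],[[0,0,0],[0,0,0]],[[0,0,0],[0,0,0]],[[0,0,0],[0,0,0]]]' 1
python3 -m pendant '[[[0,0,-40],[0,0,0]],[[0,0,-80],[0,0,0]],[[0,0,-120],[0,0,0]],[[0,0,-160],[0,0,0]],[[0,0,-190],[0,0,0]],[[0,0,-190],[0,0,0]]]'
python3 go.py .500 -.18 .28 2.9
```

```text
time_s: 11.45
tcp_pos: [0.6352, 0.1982, 0.0944]
ee_rot: [[-0.999, -0.049, 0.001], [-0.049, 0.999, 0.001], [-0.001, 0.001, -1.0]]
wrist_force: [0.2, 0.2, -0.3]
gripper_width: 0.652
gripper_force: 30.0
time_s: 12.05
tcp_pos: [0.6349, 0.198, 0.094]
ee_rot: [[-0.999, -0.049, 0.0], [-0.049, 0.999, 0.001], [-0.0, 0.001, -1.0]]
wrist_force: [0.4, 0.1, -0.4]
gripper_width: 0.988
gripper_force: 0.0
time_s: 12.65
tcp_pos: [0.6367, 0.1984, 0.2903]
ee_rot: [[-0.999, -0.05, 0.011], [-0.05, 0.999, 0.005], [-0.011, 0.004, -1.0]]
wrist_force: [-0.2, 0.7, 0.2]
gripper_width: 0.998
gripper_force: 0.0
target [0.5, -0.18, 0.28, 2.9] shift [155.3, -371.2, 7.0] turn [0.004, 0.011, -0.001] rows>=8.0
```

```bash
python3 - <<'E'
from h import *
k=Cam("scene")
for c in k.blobs(k.mask([20,120,60],[32,255,255]),60): print("yel",cen(c),k.ray(cen(c),.02))
for c in k.blobs(k.mask([170,120,60],[8,255,255]),20):
    u=cen(c)
    if 150<u[0]<330 and u[1]>150: print("red",u,cv2.contourArea(c),k.ray(u,.003),k.ray(u,.038))
E
python3 -m pendant '[[[16,-37,0],[0,0,0.14]],[[32,-74,0],[0,0,0.28]],[[48,-111,0],[0,0,0.42]],[[64,-148,0],[0,0,0.56]],[[80,-185,0],[0,0,0.7]],[[96,-222,0],[0,0,0.84]],[[112,-260,0],[0,0,0.98]],[[130,-300,0],[0,0,1.1]],[[145,-340,0],[0,0,1.2]],[[155,-371,7],[0,0,1.2]]]'
python3 go.py .4744 -.2268 .15 -65
```

```text
yel [329.05767941 214.49228706] [ 0.34739913 -0.08367202  0.02      ]
yel [318.49746193 189.47208122] [ 0.463327   -0.21245873  0.02      ]
red [194.86860304 219.46611342] 120.5 [0.67017595 0.16932443 0.003     ] [0.62169724 0.20579595 0.038     ]
red [236.10784314 258.57843137] 51.0 [0.43419421 0.23300177 0.003     ] [0.40084989 0.26538942 0.038     ]
red [263.51282051 239.51282051] 39.0 [0.43402091 0.12263308 0.003     ] [0.40068771 0.16209909 0.038     ]
red [279.20114943 223.25862069] 29.0 [0.45194062 0.02699171 0.003     ] [0.41745816 0.07259155 0.038     ]
time_s: 13.7
tcp_pos: [0.4968, -0.1821, 0.2761]
ee_rot: [[-0.405, 0.914, -0.001], [0.914, 0.405, 0.001], [0.001, -0.0, -1.0]]
wrist_force: [1.0, 0.6, 0.6]
gripper_width: 1.002
gripper_force: 0.0
target [0.4744, -0.2268, 0.15, -65.0] shift [-32.0, -38.6, 126.1] turn [-0.0, -0.001, -0.019] rows>=2.7
```

```bash
python3 -m pendant '[[[-16,-20,30],[0,0,0]],[[-32,-38.6,70],[0,0,-0.019]],[[-32,-38.6,100],[0,0,-0.019]],[[-32,-38.6,126],[0,0,-0.019]],[[-32,-38.6,126],[0,0,-0.019]],[[-32,-38.6,126],[0,0,-0.019]]]'
python3 go.py .4744 -.2268 .074 -65
```

```text
time_s: 14.3
tcp_pos: [0.4758, -0.2251, 0.1501]
ee_rot: [[-0.425, 0.905, -0.002], [0.905, 0.425, 0.001], [0.001, -0.002, -1.0]]
wrist_force: [0.1, 0.5, 1.3]
gripper_width: 1.002
gripper_force: 0.0
target [0.4744, -0.2268, 0.074, -65.0] shift [-1.0, -1.8, 76.1] turn [-0.002, -0.001, 0.003] rows>=1.5
```

```bash
python3 -m pendant '[[[-1,-1.5,30],[0,0,0]],[[-1,-1.5,60],[0,0,0]],[[-1,-1.5,76],[0,0,0]],[[-1,-1.5,76],[0,0,0]],[[-1,-1.5,76],[0,0,0]]]'
python3 -m pendant '[[[0,0,0],[0,0,0]],[[0,0,0],[0,0,0]],[[0,0,0],[0,0,0]],[[0,0,0],[0,0,0]],[[0,0,0],[0,0,0]],[[0,0,0],[0,0,0]],[[0,0,0],[0,0,0]]]' 0
python3 -m pendant '[[[0,0,0],[0,0,0]],[[0,0,0],[0,0,0]],[[0,0,0],[0,0,0]],[[0,0,0],[0,0,0]],[[0,0,0],[0,0,0]],[[0,0,0],[0,0,0]],[[0,0,0],[0,0,0]]]' 1
python3 -m pendant '[[[0,0,0],[0,0,-0.13]],[[0,0,0],[0,0,-0.26]],[[0,0,0],[0,0,-0.39]],[[0,0,0],[0,0,-0.52]],[[0,0,0],[0,0,-0.65]],[[0,0,0],[0,0,-0.78]],[[0,0,0],[0,0,-0.91]],[[0,0,0],[0,0,-1.04]],[[0,0,0],[0,0,-1.185]],[[0,0,0],[0,0,-1.185]]]'
python3 -m pendant '[[[0,0,0],[0,0,0]],[[0,0,0],[0,0,0]],[[0,0,0],[0,0,0]],[[0,0,0],[0,0,0]],[[0,0,0],[0,0,0]],[[0,0,0],[0,0,0]],[[0,0,0],[0,0,0]]]' 0
python3 -m pendant '[[[0,0,-30],[0,0,0]],[[0,0,-70],[0,0,0]],[[0,0,-110],[0,0,0]],[[0,0,-150],[0,0,0]],[[0,0,-150],[0,0,0]],[[0,0,-150],[0,0,0]]]'
python3 go.py .64 0.088 .22 2.9
```

```text
time_s: 14.8
tcp_pos: [0.4763, -0.2267, 0.076]
ee_rot: [[-0.426, 0.905, 0.003], [0.905, 0.426, -0.0], [-0.001, 0.002, -1.0]]
wrist_force: [-0.9, -0.3, 0.8]
gripper_width: 1.0
gripper_force: 0.0
time_s: 15.5
tcp_pos: [0.475, -0.2266, 0.0749]
ee_rot: [[-0.425, 0.905, -0.0], [0.905, 0.425, 0.001], [0.001, 0.0, -1.0]]
wrist_force: [-2.4, -0.1, 3.1]
gripper_width: 0.632
gripper_force: 30.0
time_s: 16.2
tcp_pos: [0.4751, -0.2266, 0.0746]
ee_rot: [[-0.425, 0.905, 0.0], [0.905, 0.425, 0.001], [0.001, 0.0, -1.0]]
wrist_force: [-0.5, 0.9, 0.4]
gripper_width: 0.992
gripper_force: 0.0
time_s: 17.2
tcp_pos: [0.4751, -0.2266, 0.0747]
ee_rot: [[-0.999, -0.053, 0.0], [-0.053, 0.999, 0.001], [-0.0, 0.001, -1.0]]
wrist_force: [0.8, 0.1, -0.4]
gripper_width: 1.003
gripper_force: 0.0
time_s: 17.9
tcp_pos: [0.4751, -0.2266, 0.0746]
ee_rot: [[-0.999, -0.053, 0.0], [-0.053, 0.999, 0.001], [-0.0, 0.001, -1.0]]
wrist_force: [0.8, -0.1, 0.6]
gripper_width: 0.645
gripper_force: 30.0
time_s: 18.5
tcp_pos: [0.475, -0.2266, 0.2253]
ee_rot: [[-0.999, -0.052, 0.002], [-0.052, 0.999, 0.001], [-0.002, 0.001, -1.0]]
wrist_force: [0.3, -0.0, -1.4]
gripper_width: 0.648
gripper_force: 30.0
target [0.64, 0.088, 0.22, 2.9] shift [-181.3, 305.5, 6.0] turn [0.001, 0.002, 0.002] rows>=7.1
```

```bash
python3 -m pendant '[[[-20,34,0],[0,0,0]],[[-40,68,0],[0,0,0]],[[-60,102,0],[0,0,0]],[[-80,136,0],[0,0,0]],[[-100,170,0],[0,0,0]],[[-120,204,0],[0,0,0]],[[-140,238,0],[0,0,0]],[[-160,272,0],[0,0,0]],[[-181,305.5,6],[0,0,0]],[[-181,305.5,6],[0,0,0]]]'
python3 -m pendant '[[[0,0,40],[0,0,0]],[[0,0,48],[0,0,0]],[[0,0,48],[0,0,0]],[[0,0,48],[0,0,0]]]'
python3 go.py .64 0.088 .13 2.9
```

```text
time_s: 19.5
tcp_pos: [0.6403, 0.0916, 0.2148]
ee_rot: [[-0.998, -0.057, -0.004], [-0.057, 0.998, -0.0], [0.004, -0.0, -1.0]]
wrist_force: [0.3, -0.4, -1.1]
gripper_width: 0.654
gripper_force: 30.0
time_s: 19.9
tcp_pos: [0.6399, 0.0874, 0.1713]
ee_rot: [[-0.999, -0.053, 0.0], [-0.053, 0.999, 0.0], [-0.0, 0.0, -1.0]]
wrist_force: [0.5, 1.0, -0.2]
gripper_width: 0.648
gripper_force: 30.0
target [0.64, 0.088, 0.13, 2.9] shift [-0.1, 0.6, 41.3] turn [0.0, 0.0, 0.002] rows>=0.8
```

```bash
python3 -m pendant '[[[0,0.6,8],[0,0,0]],[[0,0.6,16],[0,0,0]],[[0,0.6,24],[0,0,0]],[[0,0.6,32],[0,0,0]],[[0,0.6,40],[0,0,0]],[[0,0.6,40],[0,0,0]]]'; python3 go.py .64 .088 .094 2.9
```

```text
time_s: 20.5
tcp_pos: [0.6388, 0.0884, 0.129]
ee_rot: [[-0.999, -0.053, -0.003], [-0.053, 0.999, -0.0], [0.003, -0.0, -1.0]]
wrist_force: [-0.4, 0.3, -0.4]
gripper_width: 0.644
gripper_force: 30.0
target [0.64, 0.088, 0.094, 2.9] shift [-1.3, -0.4, 35.0] turn [-0.0, -0.003, 0.002] rows>=0.7
```

```bash
python3 -m pendant '[[[-0.5,-0.4,10],[0,0,0]],[[-1,-0.4,20],[0,0,0]],[[-1,-0.4,30],[0,0,0]],[[-1,-0.4,34],[0,0,0]],[[-1,-0.4,35],[0,0,0]],[[-1,-0.4,35],[0,0,0]],[[-1,-0.4,35],[0,0,0]]]'
python3 -m pendant '[[[0,0,0],[0,0,0]],[[0,0,0],[0,0,0]],[[0,0,0],[0,0,0]],[[0,0,0],[0,0,0]],[[0,0,0],[0,0,0]],[[0,0,0],[0,0,0]]]' 1
python3 -m pendant '[[[0,0,-40],[0,0,0]],[[0,0,-80],[0,0,0]],[[20,0,-100],[0,0,0]],[[60,0,-110],[0,0,0]],[[95,0,-110],[0,0,0]],[[95,0,-110],[0,0,0]],[[95,0,-110],[0,0,0]]]'
python3 - <<'E'
from h import *
np.set_printoptions(precision=4,suppress=True)
k=Cam("wrist"); k.save("w5.png"); print(k.o)
for c in k.blobs(k.mask([170,120,80],[8,255,255]),60): print("red",cen(c)*1.5625,cv2.contourArea(c),k.ray(cen(c),.003), cv2.minAreaRect(c))
E
```

```text
time_s: 21.2
tcp_pos: [0.641, 0.0884, 0.0963]
ee_rot: [[-0.999, -0.053, 0.001], [-0.053, 0.999, 0.001], [-0.001, 0.001, -1.0]]
wrist_force: [-0.4, -0.4, -0.7]
gripper_width: 0.648
gripper_force: 30.0
time_s: 21.8
tcp_pos: [0.6407, 0.0883, 0.0959]
ee_rot: [[-0.999, -0.053, 0.0], [-0.053, 0.999, 0.001], [-0.0, 0.001, -1.0]]
wrist_force: [0.5, -0.8, -0.0]
gripper_width: 0.991
gripper_force: 0.0
time_s: 22.5
tcp_pos: [0.5456, 0.0833, 0.2066]
ee_rot: [[-0.999, -0.054, 0.002], [-0.054, 0.999, 0.001], [-0.002, 0.001, -1.0]]
wrist_force: [0.2, -0.7, -0.3]
gripper_width: 1.004
gripper_force: 0.0
[0.4661 0.0783 0.2982]
red [310.767  103.7494] 447.5 [0.4517 0.0283 0.003 ] ((198.68768310546875, 67.52435302734375), (23.76677703857422, 34.686649322509766), 15.52410888671875)
red [695.3917  87.0152] 108.5 [0.4316 0.2376 0.003 ] ((442.90545654296875, 58.43244171142578), (29.42742156982422, 13.809514045715332), 80.53767395019531)
red [672.718   90.7861] 97.0 [0.4342 0.2256 0.003 ] ((432.3636169433594, 57.46232604980469), (11.123451232910156, 37.340999603271484), 9.727579116821289)
red [492.0461  73.4961] 75.5 [0.4309 0.1262 0.003 ] ((313.0882568359375, 50.85294723510742), (31.772165298461914, 13.339458465576172), 75.96376037597656)
```

View pics/w5.png

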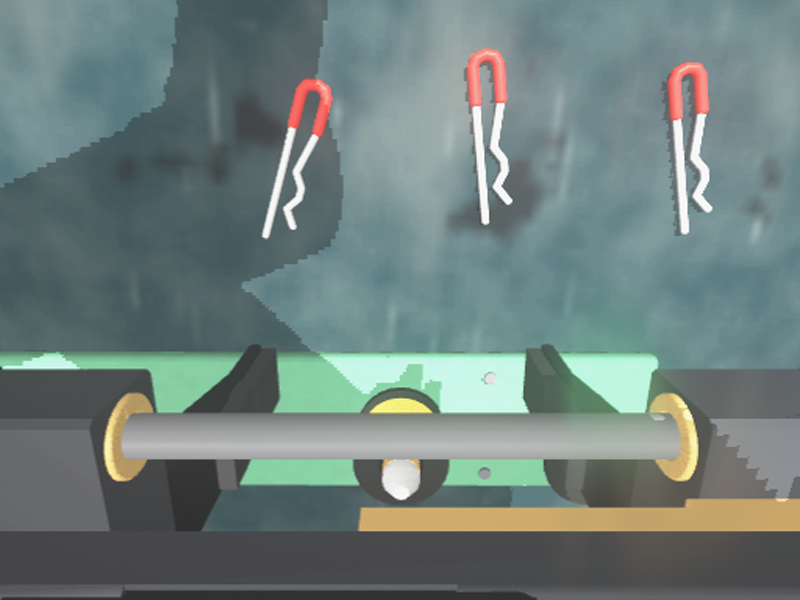

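```bash
cat > clip.py <<'E'
from h import *
def clip(k,tip,a):
    """tip, a: native pixels on the straight leg axis (tip, and where the red starts)"""
    T=k.ray(tip,.003); A=k.ray(a,.003); x=(T-A)/np.linalg.norm(T-A); y=np.array([-x[1],x[0],0])
    o=T-.078*x+.007*y; yaw=np.degrees(np.arctan2(x[1],x[0])); g=o-.0015*x
    print("origin",o[:2],"yaw %.2f"%yaw,"grasp",g[:2],"red start at x=%.1f mm (12)"%(1000*(A-o)@x),"apex x=-15 at px",k.proj(o-.015*x)*1.5625)
    return o,yaw,g
E
python3 - <<'E'
from clip import *
np.set_printoptions(precision=4,suppress=True)
k=Cam("wrist"); s=1.5625
m=cv2.inRange(k.hsv,np.array([0,0,150]),np.array([180,50,255])); m[200:]=0   # white wire
def leg(p,q):
    # refine the straight leg by a line fit to white pixels near the segment p-q
    p,q=np.array(p)/s,np.array(q)/s; ys,xs=np.nonzero(m); P=np.c_[xs,ys]; d=(q-p)/np.linalg.norm(q-p); n=np.array([-d[1],d[0]])
    t=(P-p)@d; w=np.abs((P-p)@n); P=P[(w<3)&(t>-3)&(t<np.linalg.norm(q-p)-4)].astype(np.float32)
    vx,vy,x0,y0=cv2.fitLine(P,cv2.DIST_L2,0,.01,.01).ravel(); v=np.array([vx,vy]); v*=np.sign(v@d); c=np.array([x0,y0]); t=(P-c)@v
    return c+v*t.min(),c+v*t.max()
for n,a,b in (("right",(265,237),(291,128)),("mid",(486,222),(474,106)),("left",(684,233),(676,119))):
    e0,e1=leg(a,b); print(n,e0*s,e1*s); clip(k,e0,np.array(b)/s); clip(k,e0,e1)
t=Cam("top"); print("bottle cap",t.ray((147,204),.097))
E
```

```text
right [263.9524 236.2953] [289.1508 134.0118]
origin [0.4543 0.0278] yaw -14.91 grasp [0.4528 0.0282] red start at x=13.8 mm (12) apex x=-15 at px [316.7646  79.1936]
origin [0.4542 0.0276] yaw -14.74 grasp [0.4527 0.028 ] red start at x=17.2 mm (12) apex x=-15 at px [316.2713  78.9803]
mid [485.2363 221.9371] [475.5184 112.3155]
origin [0.4344 0.1224] yaw 11.39 grasp [0.4329 0.1221] red start at x=13.3 mm (12) apex x=-15 at px [481.6635  48.2626]
origin [0.4343 0.123 ] yaw 10.93 grasp [0.4328 0.1228] red start at x=16.7 mm (12) apex x=-15 at px [483.0761  48.1616]
left [684.2874 232.8187] [676.7374 126.3285]
origin [0.4355 0.2338] yaw 16.40 grasp [0.434  0.2334] red start at x=12.5 mm (12) apex x=-15 at px [685.3183  63.3085]
origin [0.4354 0.2339] yaw 16.29 grasp [0.434  0.2335] red start at x=16.5 mm (12) apex x=-15 at px [685.6337  63.256 ]
bottle cap [0.4737 0.3668 0.097 ]
```

Wrist view: three clips lie flat, with straight-leg tips at (264,236), (485,222) and (684,233). The predicted apexes match the observed ones within 4 px. I will use the right clip for the middle spindle and the middle clip for the left spindle. The left clip stays, since the bottle is at y=0.367.

```bash
python3 go.py .4528 .0281 .12 -14.8; python3 -m pendant '[[[30,-18,20],[0,0,0.1]],[[60,-36,50],[0,0,0.2]],[[90,-52,80],[0,0,0.3]],[[95,-60,86],[0,0,0.31]],[[95,-60,86],[0,0,0.31]],[[95,-60,86],[0,0,0.31]]]'; python3 go.py .4528 .0281 .0715 -14.8
```

```text
target [0.4528, 0.0281, 0.12, -14.8] shift [96.9, -50.3, 85.7] turn [0.001, 0.001, 0.311] rows>=2.8
time_s: 23.25
tcp_pos: [0.4564, 0.019, 0.1204]
ee_rot: [[-0.967, 0.253, 0.003], [0.253, 0.967, 0.001], [-0.003, 0.002, -1.0]]
wrist_force: [-0.6, 0.2, 0.8]
gripper_width: 1.002
gripper_force: 0.0
target [0.4528, 0.0281, 0.0715, -14.8] shift [6.0, 7.8, 48.9] turn [0.002, 0.003, 0.002] rows>=1.0
```

```bash
python3 -m pendant '[[[5.5,8,0],[0,0,0]],[[5.5,8,20],[0,0,0]],[[5.5,8,40],[0,0,0]],[[5.5,8,48.5],[0,0,0]],[[5.5,8,48.5],[0,0,0]],[[5.5,8,48.5],[0,0,0]]]'; python3 go.py .4528 .0281 .0715 -14.8
python3 - <<'E'
from h import *
k=Cam("wrist"); k.save("w6.png",(0,40,512,340))
E
```

```text
time_s: 23.85
tcp_pos: [0.4516, 0.0282, 0.0718]
ee_rot: [[-0.967, 0.254, 0.001], [0.254, 0.967, 0.001], [-0.001, 0.001, -1.0]]
wrist_force: [-0.1, 0.2, -0.1]
gripper_width: 0.997
gripper_force: 0.0
target [0.4528, 0.0281, 0.0715, -14.8] shift [-1.1, 0.2, 0.3] turn [0.001, 0.001, 0.002] rows>=0.0
```

View pics/w6.png

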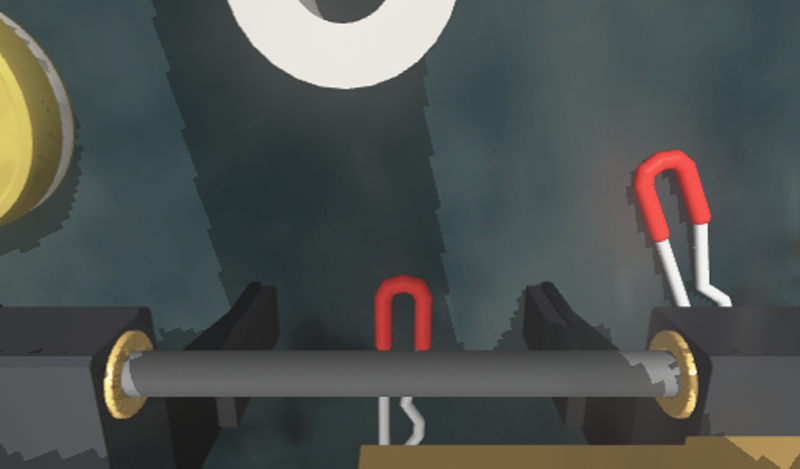

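Between the fingers the clip loop is centred at (404,310) and aligned. Now I close, lift and measure the apex and width.

```bash
python3 -m pendant '[[[0,0,0],[0,0,0]],[[0,0,0],[0,0,0]],[[0,0,0],[0,0,0]],[[0,0,0],[0,0,0]],[[0,0,0],[0,0,0]],[[0,0,0],[0,0,0]],[[0,0,0],[0,0,0]],[[0,0,0],[0,0,0]],[[0,0,0],[0,0,0]]]' 0
python3 - <<'E'
from h import *
s=r.sense(); E=np.array(s["ee_rot"])
k=Cam("wrist"); m=k.mask([170,120,60],[8,255,255]); m[:,:200]=0; m[:,320:]=0; m[:180]=0
ys,xs=np.nonzero(m); v=ys.min(); u=xs[ys<=v+1].mean(); P=k.ray((u,v),.003)
print((u,v),P,"clip apex in tool axes mm",1000*E.T@(P-s["tcp_pos"]),s["tcp_pos"],s["gripper_width"])
E
python3 -m pendant '[[[0,0,-30],[0,0,0]],[[0,0,-70],[0,0,0]],[[0,0,-90],[0,0,0]],[[0,0,-90],[0,0,0]],[[0,0,-90],[0,0,0]]]'
python3 - <<'E'
from h import *
k=Cam("wrist"); k.save("w7.png",(100,100,412,334))
E
python3 go.py .56 .095 .16 2.9
```

```text
time_s: 24.8
tcp_pos: [0.4508, 0.0275, 0.0713]
ee_rot: [[-0.967, 0.254, 0.0], [0.254, 0.967, 0.001], [0.0, 0.001, -1.0]]
wrist_force: [-1.1, 0.6, 0.5]
gripper_width: 0.263
gripper_force: 0.1
(np.float64(259.0), np.int64(217)) [0.43814781 0.03184551 0.003     ] clip apex in tool axes mm [13.35308904  0.96350517 68.25785128] [0.45081183 0.02747224 0.07125588] 0.2627131389671144
time_s: 25.35
tcp_pos: [0.4503, 0.0273, 0.1611]
ee_rot: [[-0.967, 0.255, 0.0], [0.255, 0.967, 0.001], [0.0, 0.001, -1.0]]
wrist_force: [-0.7, 1.4, -1.0]
gripper_width: 0.221
gripper_force: 29.9
target [0.56, 0.095, 0.16, 2.9] shift [-89.1, 93.6, 0.2] turn [0.0, -0.002, -0.308] rows>=2.6
```

View pics/w7.png

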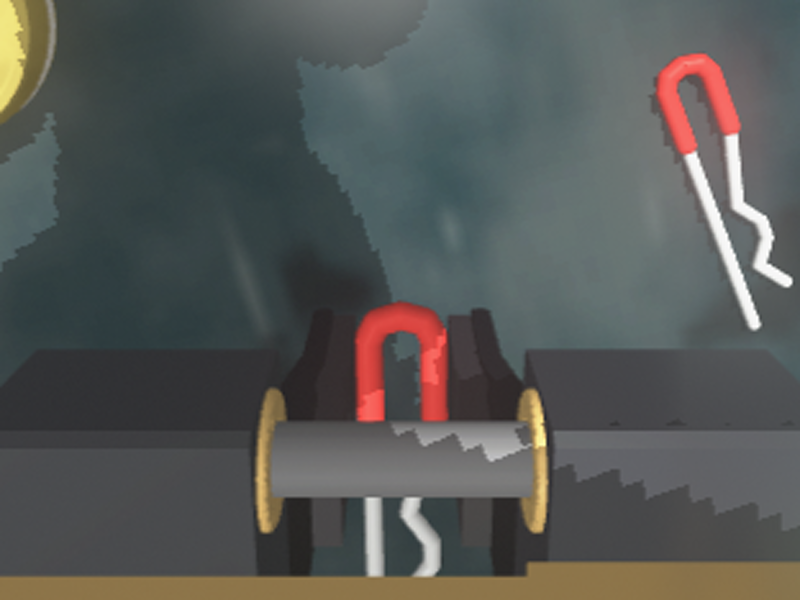

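```bash
python3 go.py .5380 .0899 .1313 2.9; python3 -m pendant '[[[-33,31,0],[0,0,-0.1]],[[-66,62,0],[0,0,-0.2]],[[-68.5,83.5,0],[0,0,-0.308]],[[-68.5,83.5,15],[0,0,-0.308]],[[-68.5,83.5,29.5],[0,0,-0.308]],[[-68.5,83.5,29.5],[0,0,-0.308]],[[-68.5,83.5,29.5],[0,0,-0.308]]]'; python3 go.py .5380 .0899 .1313 2.9
python3 - <<'E'
from h import *
np.set_printoptions(precision=1,suppress=True)
k=Cam("scene"); b=(160,150,280,240); k.save("s2.png",b); f=800/120
for n,P in (("hole1",(.640,.088,.063)),("tip exp",(.538+.0796,.0899+.004-.007,.063)),("apex",(.5247,.0892,.063))): print(n,(k.proj(P)-b[:2])*f)
E
```

```text
target [0.538, 0.0899, 0.1313, 2.9] shift [-69.2, 83.1, 29.0] turn [0.0, -0.002, -0.308] rows>=2.2
time_s: 26.1
tcp_pos: [0.5378, 0.0905, 0.1306]
ee_rot: [[-0.999, -0.051, -0.003], [-0.051, 0.999, -0.001], [0.003, -0.001, -1.0]]
wrist_force: [0.7, -0.3, 0.6]
gripper_width: 0.223
gripper_force: 29.9
target [0.538, 0.0899, 0.1313, 2.9] shift [-0.2, -0.6, -0.7] turn [-0.001, -0.003, 0.0] rows>=0.0
hole1 [395.2 302.6]
tip exp [430.7 315.1]
apex [576.7 376.2]
```

View pics/s2.png

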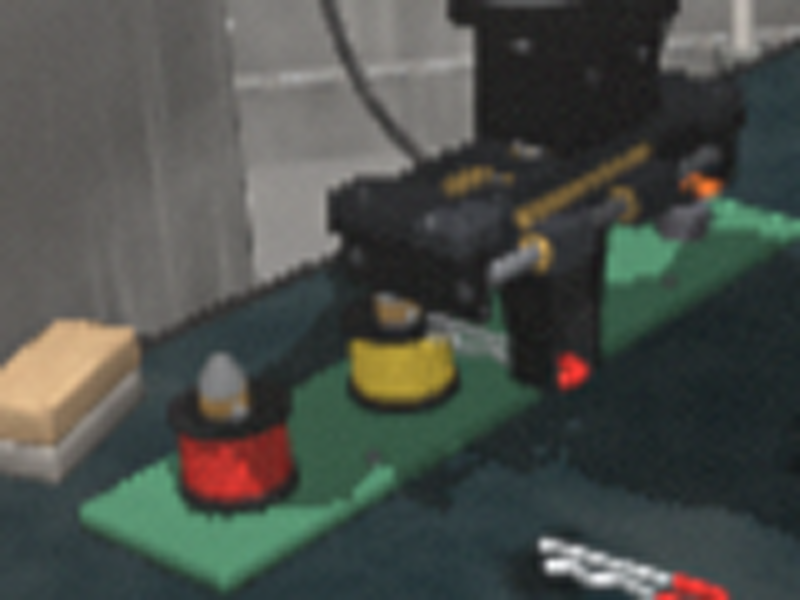

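The apex at (575,370) and tip at (430,317) match the expected pixels (577,376) and (431,315), so the clip is level and aligned. The push goes in stages.

```bash
python3 -m pendant '[[[-4,-0.6,-0.5],[0,-0.002,0]],[[-8,-0.6,-0.7],[0,-0.002,0]],[[-12,-0.6,-0.7],[0,-0.002,0]],[[-15,-0.6,-0.7],[0,-0.002,0]],[[-18,-0.6,-0.7],[0,-0.002,0]],[[-18,-0.6,-0.7],[0,-0.002,0]]]'; python3 go.py .5901 .0925 .1313 2.9
```

```text
time_s: 26.75
tcp_pos: [0.5567, 0.0911, 0.1326]
ee_rot: [[-0.999, -0.051, 0.003], [-0.051, 0.999, 0.001], [-0.003, 0.001, -1.0]]
wrist_force: [0.5, -0.3, -1.2]
gripper_width: 0.219
gripper_force: 29.9
target [0.5901, 0.0925, 0.1313, 2.9] shift [-33.4, -0.3, 1.4] turn [0.001, 0.003, 0.0] rows>=0.7
```

```bash
python3 -m pendant '[[[-5,-0.2,0.8],[0,0.002,0]],[[-10,-0.2,0.8],[0,0.002,0]],[[-14,-0.2,0.8],[0,0.002,0]],[[-18,-0.2,0.8],[0,0.002,0]],[[-18,-0.2,0.8],[0,0.002,0]]]';python3 -m pendant '[[[-4,0,0],[0,0,0]],[[-8,0,0],[0,0,0]],[[-12,0,0],[0,0,0]],[[-15,0,0],[0,0,0]],[[-15,0,0],[0,0,0]]]'; python3 go.py .5901 .0925 .1313 2.9
```

```text
time_s: 27.25
tcp_pos: [0.5742, 0.0918, 0.1314]
ee_rot: [[-0.999, -0.051, -0.001], [-0.051, 0.999, 0.0], [0.001, 0.001, -1.0]]
wrist_force: [-0.9, 0.6, 0.7]
gripper_width: 0.221
gripper_force: 29.9
time_s: 27.75
tcp_pos: [0.59, 0.0926, 0.1319]
ee_rot: [[-0.999, -0.051, 0.001], [-0.051, 0.999, 0.001], [-0.001, 0.001, -1.0]]
wrist_force: [0.5, -0.2, -0.4]
gripper_width: 0.222
gripper_force: 29.9
target [0.5901, 0.0925, 0.1313, 2.9] shift [-0.1, -0.1, 0.6] turn [0.001, 0.001, 0.0] rows>=0.0
```

Run:
```python
from h import *
np.set_printoptions(precision=1,suppress=True)
k=Cam("scene"); b=(180,165,260,225); k.save("s3.png",b); f=10
for n,P in (("hole1",(.640,.088,.063)),("tip exp",(.670,.0895,.063)),("apex",(.577,.0915,.063)),("hole0",(.6345,.198,.063)),("tip if missed right side",(.67,.0765,.063))): print(n,(k.proj(P)-b[:2])*f)
```

```text
hole1 [392.8 303.9]
tip exp [323.2 279.4]
apex [530.6 366. ]
hole0 [131.1 445.4]
tip if missed right side [353.2 265. ]
```

View pics/s3.png

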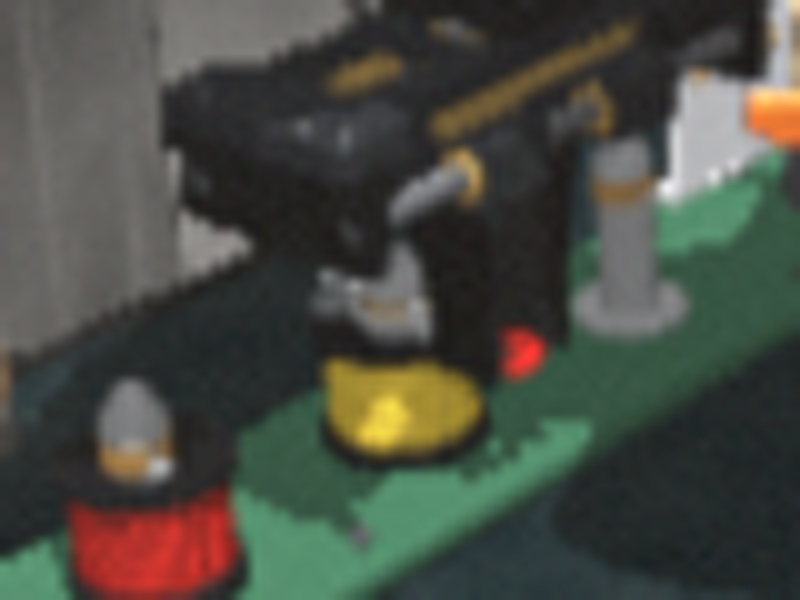

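The straight-leg tip shows behind the spindle at (325,285), as expected for home. I release and look at the remaining clips.

```bash
python3 -m pendant '[[[0,0,0],[0,0,0]],[[0,0,0],[0,0,0]],[[0,0,0],[0,0,0]],[[0,0,0],[0,0,0]],[[0,0,0],[0,0,0]],[[0,0,0],[0,0,0]],[[0,0,0],[0,0,0]]]' 1
python3 -m pendant '[[[0,0,-30],[0,0,0]],[[0,0,-75],[0,0,0]],[[20,0,-75],[0,0,0]],[[45,0,-75],[0,0,0]],[[45,0,-75],[0,0,0]],[[45,0,-75],[0,0,0]]]'
python3 - <<'E'
from h import *
k=Cam("wrist"); k.save("w8.png"); print(k.o)
np.set_printoptions(precision=1,suppress=True)
for P in ((.640,.088,.063),(.670,.0895,.063),(.577,.0915,.063)): print(k.proj(P)*1.5625)
E
```

```text
time_s: 28.5
tcp_pos: [0.5892, 0.0926, 0.1318]
ee_rot: [[-0.999, -0.051, 0.0], [-0.051, 0.999, 0.001], [-0.0, 0.001, -1.0]]
wrist_force: [0.8, 0.1, 0.3]
gripper_width: 0.772
gripper_force: 0.0
time_s: 29.1
tcp_pos: [0.5442, 0.0903, 0.2072]
ee_rot: [[-0.999, -0.052, 0.001], [-0.052, 0.999, 0.001], [-0.001, 0.001, -1.0]]
wrist_force: [0.1, 0.6, 0.3]
gripper_width: 1.0
gripper_force: 0.0
[0.46474612 0.08555694 0.29892992]
[388.1 470.3]
[388.3 515.6]
[400.4 365.9]
```

View pics/w8.png

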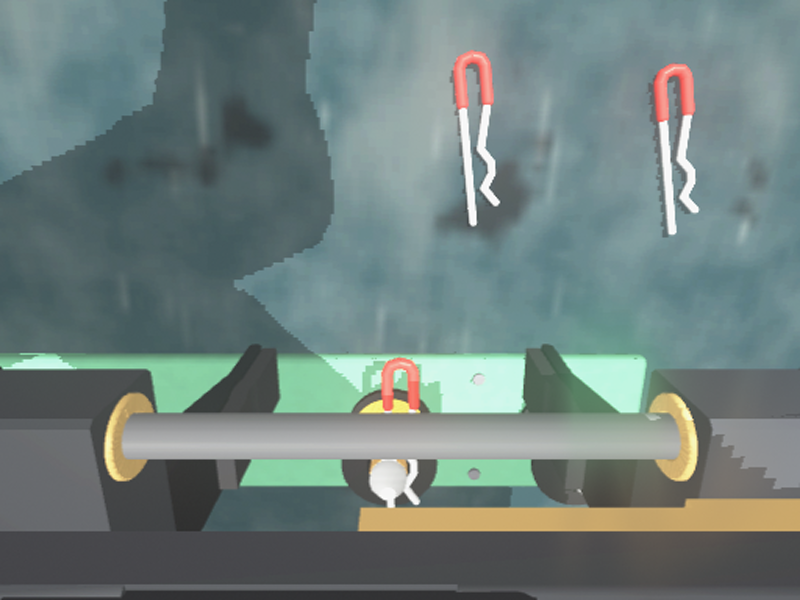

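The clip sits round the middle spindle (loop at (400,380), bent tip at (415,500) past the spindle). Next I measure the middle clip again (tip (473,222), red start (463,107)) and move to it.

```bash
python3 - <<'E'
from clip import *
np.set_printoptions(precision=4,suppress=True)
k=Cam("wrist"); s=1.5625
clip(k,np.array((473.5,223))/s,np.array((462.5,107))/s)
for c in k.blobs(k.mask([170,120,80],[8,255,255]),20): print(cen(c)*s,cv2.boundingRect(c),k.ray(cen(c),.003))
E
python3 go.py .4328 .1227 .12 11.2
```

```text
origin [0.4337 0.1235] yaw 10.77 grasp [0.4322 0.1233] red start at x=13.1 mm (12) apex x=-15 at px [470.2843  49.922 ]
[402.7814 390.4917] (244, 228, 25, 34) [0.6234 0.0955 0.003 ]
[681.1391  87.3685] (426, 44, 19, 29) [0.4316 0.2375 0.003 ]
[658.691   93.1662] (419, 40, 18, 37) [0.4351 0.2258 0.003 ]
[477.6721  73.2714] (296, 36, 19, 30) [0.4303 0.1258 0.003 ]
[457.373   81.9661] (290, 32, 11, 37) [0.4352 0.1152 0.003 ]
target [0.4328, 0.1227, 0.12, 11.2] shift [110.4, 37.9, 86.8] turn [0.001, 0.001, -0.144] rows>=2.9
```

```bash
python3 -m pendant '[[[35,13,20],[0,0,-0.07]],[[75,26,50],[0,0,-0.144]],[[110.5,38,80],[0,0,-0.144]],[[110.5,38,87],[0,0,-0.144]],[[110.5,38,87],[0,0,-0.144]],[[110.5,38,87],[0,0,-0.144]]]'; python3 go.py .4326 .123 .0715 11.0
```

```text
time_s: 29.8
tcp_pos: [0.4339, 0.1235, 0.1203]
ee_rot: [[-0.981, -0.194, 0.002], [-0.194, 0.981, 0.002], [-0.003, 0.001, -1.0]]
wrist_force: [0.8, -0.7, 0.1]
gripper_width: 1.004
gripper_force: 0.0
target [0.4326, 0.123, 0.0715, 11.0] shift [1.5, -0.3, 48.8] turn [0.001, 0.003, 0.003] rows>=1.0
```

```bash
python3 -m pendant '[[[1,-0.3,20],[0,0.001,0]],[[1,-0.3,40],[0,0.001,0]],[[1,-0.3,48.5],[0,0.001,0]],[[1,-0.3,48.5],[0,0.001,0]],[[1,-0.3,48.5],[0,0.001,0]]]'
python3 -m pendant '[[[0,0,0],[0,0,0]],[[0,0,0],[0,0,0]],[[0,0,0],[0,0,0]],[[0,0,0],[0,0,0]],[[0,0,0],[0,0,0]],[[0,0,0],[0,0,0]],[[0,0,0],[0,0,0]],[[0,0,0],[0,0,0]],[[0,0,0],[0,0,0]],[[0,0,0],[0,0,0]]]' 0
python3 -m pendant '[[[0,0,0],[0,0,0]],[[0,0,0],[0,0,0]],[[0,0,0],[0,0,0]],[[0,0,0],[0,0,0]]]'
cat > apex.py <<'E'
from h import *
s=r.sense(); E=np.array(s["ee_rot"])
k=Cam("wrist"); m=k.mask([170,120,60],[8,255,255]); m[:,:200]=0; m[:,320:]=0; m[:180]=0
ys,xs=np.nonzero(m); v=ys.min(); u=xs[ys<=v+1].mean(); z=s["tcp_pos"][2]-.0683; P=k.ray((u,v),z)
print((u,v),"clip apex in tool axes mm",1000*E.T@(P-s["tcp_pos"]),s["tcp_pos"],s["gripper_width"])
E
python3 apex.py
```

```text
time_s: 30.3
tcp_pos: [0.4321, 0.1225, 0.0719]
ee_rot: [[-0.981, -0.193, 0.0], [-0.193, 0.981, 0.001], [-0.001, 0.001, -1.0]]
wrist_force: [0.2, -0.6, 0.2]
gripper_width: 1.002
gripper_force: 0.0
time_s: 31.3
tcp_pos: [0.4311, 0.1222, 0.0713]
ee_rot: [[-0.981, -0.194, -0.001], [-0.194, 0.981, 0.0], [0.001, 0.001, -1.0]]
wrist_force: [-0.4, 0.9, -0.2]
gripper_width: 0.223
gripper_force: 29.9
time_s: 31.7
tcp_pos: [0.4311, 0.1222, 0.0713]
ee_rot: [[-0.981, -0.194, -0.001], [-0.194, 0.981, 0.0], [0.001, 0.001, -1.0]]
wrist_force: [0.6, -0.1, -0.4]
gripper_width: 0.222
gripper_force: 29.9
(np.float64(256.3529411764706), np.int64(219)) clip apex in tool axes mm [12.47741262 -0.57823541 68.30889707] [0.43109702 0.12216359 0.07127999] 0.22182278977724915
```

```bash
python3 -m pendant '[[[0,0,-30],[0,0,0]],[[0,0,-70],[0,0,0]],[[0,0,-80],[0,0,0]],[[0,0,-80],[0,0,0]]]'; python3 go.py .5348 .2 .1313 2.9
```

```text
time_s: 32.15
tcp_pos: [0.4318, 0.1226, 0.1528]
ee_rot: [[-0.981, -0.194, 0.003], [-0.194, 0.981, 0.003], [-0.003, 0.003, -1.0]]
wrist_force: [-0.1, -0.7, -0.1]
gripper_width: 0.221
gripper_force: 29.9
target [0.5348, 0.2, 0.1313, 2.9] shift [-116.0, 55.9, 22.1] turn [0.003, 0.003, 0.144] rows>=2.6
```

```bash
python3 -m pendant '[[[-35,17,0],[0,0,0.05]],[[-75,36,5],[0,0,0.1]],[[-115,56,12],[0,0,0.142]],[[-115,56,20],[0,0,0.142]],[[-115,56,21],[0,0,0.142]],[[-115,56,21],[0,0,0.142]],[[-115,56,21],[0,0,0.142]]]'; python3 apex.py; python3 go.py .5348 .2 .1313 2.9
```

```text
time_s: 32.85
tcp_pos: [0.532, 0.1984, 0.1298]
ee_rot: [[-0.999, -0.053, -0.003], [-0.053, 0.999, -0.001], [0.003, -0.0, -1.0]]
wrist_force: [0.0, -0.1, -0.4]
gripper_width: 0.218
gripper_force: 29.9
(np.float64(256.5), np.int64(219)) clip apex in tool axes mm [12.39372488 -0.47330152 68.33443057] [0.5319579  0.19844647 0.12982825] 0.2183374626431576
target [0.5348, 0.2, 0.1313, 2.9] shift [-2.7, 1.3, -1.1] turn [0.0, -0.002, 0.002] rows>=0.1
```

```bash
python3 -m pendant '[[[-2,1.3,-0.8],[0,-0.001,0.002]],[[-2,1.3,-0.8],[0,-0.001,0.002]],[[-2,1.3,-0.8],[0,-0.001,0.002]]]'; python3 go.py .5847 .2025 .1313 2.9
python3 -m pendant '[[[-5,0,0],[0,0,0]],[[-10,0,0],[0,0,0]],[[-14,0,0],[0,0,0]],[[-18,0,0],[0,0,0]],[[-18,0,0],[0,0,0]]]'; python3 go.py .5847 .2025 .1313 2.9
```

```text
time_s: 33.2
tcp_pos: [0.535, 0.2007, 0.1314]
ee_rot: [[-0.999, -0.051, 0.001], [-0.051, 0.999, 0.001], [-0.001, 0.001, -1.0]]
wrist_force: [0.8, -0.7, -0.6]
gripper_width: 0.221
gripper_force: 29.9
target [0.5847, 0.2025, 0.1313, 2.9] shift [-49.7, -0.7, 0.2] turn [0.001, 0.001, 0.0] rows>=1.0
time_s: 33.7
tcp_pos: [0.5537, 0.2017, 0.1309]
ee_rot: [[-0.999, -0.051, 0.0], [-0.051, 0.999, 0.001], [-0.0, 0.001, -1.0]]
wrist_force: [-0.2, 1.0, -0.2]
gripper_width: 0.218
gripper_force: 29.9
target [0.5847, 0.2025, 0.1313, 2.9] shift [-31.0, -0.8, -0.4] turn [0.001, 0.0, -0.0] rows>=0.6
```

```bash
python3 -m pendant '[[[-5,-0.7,-0.3],[0,0,0]],[[-10,-0.7,-0.3],[0,0,0]],[[-14,-0.7,-0.3],[0,0,0]],[[-18,-0.7,-0.3],[0,0,0]],[[-20,-0.7,-0.3],[0,0,0]]]'; python3 -m pendant '[[[-4,0,0],[0,0,0]],[[-8,0,0],[0,0,0]],[[-12,0,0],[0,0,0]],[[-12,0,0],[0,0,0]]]';  python3 apex.py; python3 go.py .5847 .2025 .1313 2.9
python3 -c "
from h import *
k=Cam('scene'); k.save('s4.png',(180,165,260,225))"
```

```text
time_s: 34.2
tcp_pos: [0.5729, 0.2021, 0.1309]
ee_rot: [[-0.999, -0.051, -0.001], [-0.051, 0.999, 0.001], [0.001, 0.001, -1.0]]
wrist_force: [0.2, 1.3, -1.3]
gripper_width: 0.218
gripper_force: 30.0
time_s: 34.6
tcp_pos: [0.5858, 0.2025, 0.1314]
ee_rot: [[-0.999, -0.051, 0.001], [-0.051, 0.999, 0.001], [-0.001, 0.001, -1.0]]
wrist_force: [0.2, -0.4, -0.9]
gripper_width: 0.224
gripper_force: 29.9
(np.float64(256.38461538461536), np.int64(219)) clip apex in tool axes mm [12.39352501 -0.52526672 68.28919151] [0.58580906 0.20252292 0.1313675 ] 0.22368656885099092
target [0.5847, 0.2025, 0.1313, 2.9] shift [0.7, 0.1, -0.0] turn [0.001, 0.0, -0.0] rows>=0.0
```

View pics/s4.png

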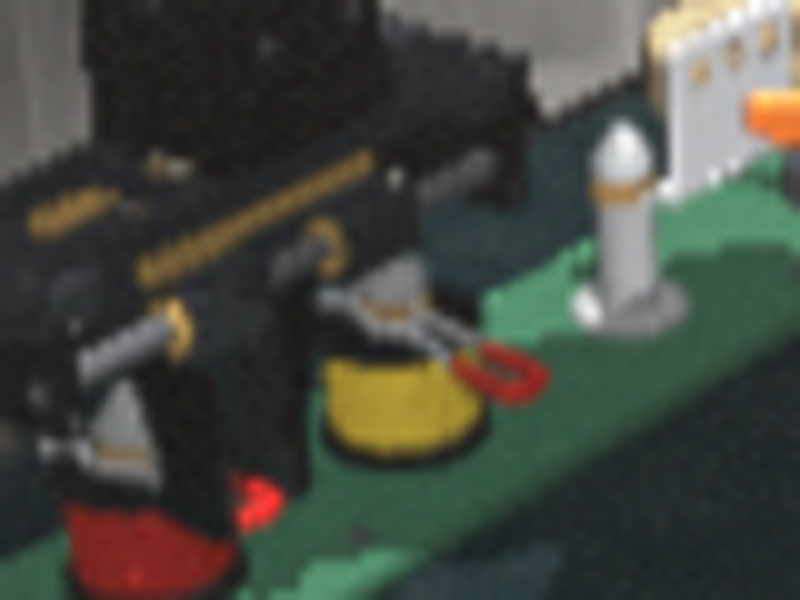

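Red's clip leg shows through behind the spindle at (45,450), and the yellow reel's clip is home with its loop at (510,372). I am now at 15 pictures against the allowance of 14, so I view no more and check by numbers from here.

```bash
python3 -m pendant '[[[0,0,0],[0,0,0]],[[0,0,0],[0,0,0]],[[0,0,0],[0,0,0]],[[0,0,0],[0,0,0]],[[0,0,0],[0,0,0]],[[0,0,0],[0,0,0]],[[0,0,0],[0,0,0]],[[0,0,0],[0,0,0]]]' 1
python3 -m pendant '[[[0,0,-40],[0,0,0]],[[0,-30,-80],[0,0,0]],[[-35,-60,-100],[0,0,0]],[[-70,-80,-130],[0,0,0]],[[-100,-100,-148],[0,0,0]],[[-100,-120,-148],[0,0,0]],[[-100,-120,-148],[0,0,0]],[[-100,-120,-148],[0,0,0]]]'
cat > chk.py <<'E'
from h import *
np.set_printoptions(precision=4,suppress=True)
k=Cam("wrist"); print(k.o)
X=np.array([.9987,.0506,0]); Y=np.array([-.0506,.9987,0])
H={"hole0":(.6345,.198),"hole1":(.640,.088)}
m=k.mask([170,120,60],[8,255,255])
for n,h in H.items():
    h=np.array([*h,.063]); g=np.zeros_like(m); c=k.proj(h-.05*X+.007*Y); cv2.circle(g,tuple(int(v) for v in c),30,255,-1)
    ys,xs=np.nonzero(m&g)
    if len(ys)==0: print(n,"no red"); continue
    P=np.array([k.ray(p,.063)-h for p in zip(xs,ys)]); a=P@X; b=P@Y
    print(n,len(a),"loop in stand axes from hole mm: x",1000*a.min(),1000*a.max(),"(home -63..-36) y",1000*b.min(),1000*b.max(),"(home -3..17)")
E
python3 chk.py
```

```text
time_s: 35.5
tcp_pos: [0.585, 0.2026, 0.1313]
ee_rot: [[-0.999, -0.051, 0.0], [-0.051, 0.999, 0.001], [-0.0, 0.0, -1.0]]
wrist_force: [0.1, -0.4, -0.9]
gripper_width: 0.861
gripper_force: 0.0
time_s: 36.3
tcp_pos: [0.6901, 0.0873, 0.2782]
ee_rot: [[-0.999, -0.05, -0.002], [-0.05, 0.999, 0.0], [0.002, 0.0, -1.0]]
wrist_force: [-0.1, 0.9, 0.7]
gripper_width: 0.998
gripper_force: 0.0
[0.6109 0.0827 0.3701]
hole0 389 loop in stand axes from hole mm: x -60.388164905315 -33.41917702706638 (home -63..-36) y -6.455456140176365 13.596917122452485 (home -3..17)
hole1 386 loop in stand axes from hole mm: x -61.928842310241265 -35.908695622067114 (home -63..-36) y -4.09562676504613 15.733915178651019 (home -3..17)
```

Both clips are home within about 3 mm. Next I view the knob.

```bash
python3 -m pendant '[[[-5,-45,0],[0,0,0]],[[-10,-90,0],[0,0,0]],[[-20,-135,10],[0,0,0]],[[-20,-180,20],[0,0,0]],[[-20,-205,30],[0,0,0]],[[-20,-205,30],[0,0,0]],[[-20,-205,30],[0,0,0]]]' 0.3
cat > knob.py <<'E'
from h import *
np.set_printoptions(precision=4,suppress=True)
k=Cam("wrist"); c0=np.array([.6511,-.1317,.057]); print("cam",k.o,"exp px",k.proj(c0))
m=k.mask([4,130,110],[19,255,255]); g=np.zeros_like(m); cv2.circle(g,tuple(int(v) for v in k.proj(c0)),60,255,-1); ys,xs=np.nonzero(m&g)
P=np.array([k.ray(p,.055)[:2] for p in zip(xs,ys)])*1000
(c,(w,h),a)=cv2.minAreaRect(P.astype(np.float32)); vx,vy,_,_=cv2.fitLine(P.astype(np.float32),cv2.DIST_L2,0,.01,.01).ravel()
print(len(P),"centre",np.array(c),"size",w,h,"bar direction deg (world, mod 180)",np.degrees(np.arctan2(vy,vx))%180)
s=r.sense(); print(s["joints"],s["tcp_pos"])
E
python3 knob.py
```

```text
time_s: 37.05
tcp_pos: [0.721, -0.1154, 0.2484]
ee_rot: [[-0.999, -0.051, -0.001], [-0.051, 0.999, 0.001], [0.001, 0.001, -1.0]]
wrist_force: [-0.4, 0.6, 0.1]
gripper_width: 0.449
gripper_force: 0.0
cam [ 0.6417 -0.12    0.3403] exp px [241.9391  99.1268]
532 centre [ 651.2645 -131.9114] size 54.33354949951172 8.161001205444336 bar direction deg (world, mod 180) 44.212627
[  3.6006  33.9982  14.1956  -0.0383 -70.2046 -90.5866] [ 0.7213 -0.1146  0.2492]
```

Bar 54 x 8 mm as specified, centre (0.651,-0.132), direction 44.2°. I unwind the wrist (yaw 224°) so one grip covers the whole turn.

```bash
python3 -m pendant '[[[10,-3,0],[0,0,-0.14]],[[20,-6,0],[0,0,-0.28]],[[30,-9,0],[0,0,-0.42]],[[40,-12,0],[0,0,-0.56]],[[50,-13,0],[0,0,-0.7]],[[60,-13,0],[0,0,-0.84]],[[69,-13,0],[0,0,-0.98]],[[69,-13,0],[0,0,-1.12]],[[69,-13,0],[0,0,-1.26]],[[69,-13,0],[0,0,-1.4]]]' 0.3
python3 -m pendant '[[[0,0,0],[0,0,-0.14]],[[0,0,0],[0,0,-0.28]],[[0,0,0],[0,0,-0.42]],[[0,0,0],[0,0,-0.56]],[[0,0,0],[0,0,-0.7]],[[0,0,0],[0,0,-0.84]],[[0,0,0],[0,0,-0.98]],[[0,0,0],[0,0,-1.12]],[[0,0,0],[0,0,-1.26]],[[0,0,0],[0,0,-1.4]]]'
python3 -m pendant '[[[0,0,0],[0,0,-0.14]],[[0,0,0],[0,0,-0.28]],[[0,0,0],[0,0,-0.42]],[[0,0,0],[0,0,-0.56]],[[0,0,0],[0,0,-0.7]],[[0,0,0],[0,0,-0.84]],[[0,0,0],[0,0,-0.98]],[[0,0,0],[0,0,-1.062]],[[0,0,0],[0,0,-1.062]],[[0,0,0],[0,0,-1.062]]]'
python3 go.py .6512 -.1318 .15 224.2; python3 -c "
from station import r; print(r.sense()['joints'])"
```

```text
time_s: 38.1
tcp_pos: [0.6534, -0.1302, 0.2503]
ee_rot: [[-0.111, -0.994, 0.002], [-0.994, 0.111, 0.001], [-0.001, -0.002, -1.0]]
wrist_force: [0.6, -0.3, -0.7]
gripper_width: 0.295
gripper_force: 0.0
time_s: 39.1
tcp_pos: [0.6535, -0.1301, 0.2501]
ee_rot: [[0.961, -0.278, 0.002], [-0.278, -0.961, 0.001], [0.001, -0.001, -1.0]]
wrist_force: [-0.2, 0.5, 0.5]
gripper_width: 0.299
gripper_force: 0.0
time_s: 40.1
tcp_pos: [0.6534, -0.131, 0.2498]
ee_rot: [[0.717, 0.697, 0.001], [0.697, -0.717, 0.001], [0.001, 0.0, -1.0]]
wrist_force: [-0.7, -0.0, 0.7]
gripper_width: 0.302
gripper_force: 0.0
target [0.6512, -0.1318, 0.15, 224.2] shift [-2.3, -1.0, 99.8] turn [0.0, -0.001, 0.0] rows>=2.0
[ 2.52901163e+00  2.76939433e+01  3.30997453e+00 -3.37135612e-02
 -6.55485664e+01  1.31695111e+02]
```

```bash
python3 -m pendant '[[[-2.3,-1,30],[0,0,0]],[[-2.3,-1,60],[0,0,0]],[[-2.3,-1,90],[0,0,0]],[[-2.3,-1,105],[0,0,0]],[[-2.3,-1,105],[0,0,0]],[[-2.3,-1,105],[0,0,0]]]'; python3 go.py .6512 -.1318 .109 224.2
```

```text
time_s: 40.7
tcp_pos: [0.6514, -0.1329, 0.1448]
ee_rot: [[0.717, 0.697, 0.001], [0.697, -0.717, 0.0], [0.001, 0.001, -1.0]]
wrist_force: [0.6, 0.5, 0.4]
gripper_width: 0.303
gripper_force: 0.0
target [0.6512, -0.1318, 0.109, 224.2] shift [0.6, -1.0, 35.8] turn [0.001, -0.001, 0.0] rows>=0.7
```

```bash
python3 -m pendant '[[[0.6,-0.6,12],[0,0,0]],[[0.6,-0.6,24],[0,0,0]],[[0.6,-0.6,36],[0,0,0]],[[0.6,-0.6,36],[0,0,0]],[[0.6,-0.6,36],[0,0,0]]]'
python3 -m pendant '[[[0,0,0],[0,0,0]],[[0,0,0],[0,0,0]],[[0,0,0],[0,0,0]],[[0,0,0],[0,0,0]],[[0,0,0],[0,0,0]],[[0,0,0],[0,0,0]]]' 0
python3 go.py .6512 -.1318 .109 224.2; python3 -c "
from station import r; s=r.sense(); print(s['wrist_force'],s['moment'])"
```

```text
time_s: 41.2
tcp_pos: [0.6507, -0.1325, 0.1076]
ee_rot: [[0.717, 0.697, -0.001], [0.697, -0.717, 0.0], [-0.0, -0.001, -1.0]]
wrist_force: [-0.5, 0.3, -0.0]
gripper_width: 0.299
gripper_force: 0.0
time_s: 41.8
tcp_pos: [0.6507, -0.132, 0.1086]
ee_rot: [[0.717, 0.697, -0.0], [0.697, -0.717, 0.001], [0.001, -0.001, -1.0]]
wrist_force: [-2.6, 4.2, 3.5]
gripper_width: 0.189
gripper_force: 30.0
target [0.6512, -0.1318, 0.109, 224.2] shift [0.5, 0.2, -0.4] turn [-0.001, -0.001, 0.0] rows>=0.0
[-2.55635977  4.2410019   3.53686076] [ 1.24265841  0.93075065 -0.04759766]
```

```bash
python3 -m pendant '[[[0,-0.3,0],[0,0,0.1]],[[0,-0.5,0],[0,0,0.2]],[[0,-0.5,0],[0,0,0.3]],[[0,-0.5,0],[0,0,0.4]],[[0,-0.5,0],[0,0,0.5]]]'
python3 -c "
from station import r; s=r.sense(); print(s['wrist_force'],s['moment'],s['joints'])"
```

```text
time_s: 42.3
tcp_pos: [0.6505, -0.1316, 0.1086]
ee_rot: [[0.964, 0.265, 0.0], [0.265, -0.964, 0.001], [0.0, -0.001, -1.0]]
wrist_force: [-2.0, 4.4, 4.5]
gripper_width: 0.186
gripper_force: 30.0
[-1.95962397  4.35361494  4.52341692] [1.26586241 0.83972187 0.07100831] [ 2.47532432e+00  3.52209800e+01 -5.75579930e+00 -5.94029612e-02
 -4.90062985e+01  1.02918053e+02]
```

```bash
python3 -m pendant '[[[-0.2,-1,-0.5],[0,0,0.13]],[[-0.2,-1,-0.5],[0,0,0.26]],[[-0.2,-1,-0.5],[0,0,0.39]],[[-0.2,-1,-0.5],[0,0,0.52]],[[-0.2,-1,-0.5],[0,0,0.65]],[[-0.2,-1,-0.5],[0,0,0.78]],[[-0.2,-1,-0.5],[0,0,0.91]],[[-0.2,-1,-0.5],[0,0,1.04]],[[-0.2,-1,-0.5],[0,0,1.17]],[[-0.2,-1,-0.5],[0,0,1.3]]]'
python3 -c "
from station import r; s=r.sense(); print(s['wrist_force'],s['moment'],s['joints'])"
```

```text
time_s: 43.3
tcp_pos: [0.6507, -0.1308, 0.1087]
ee_rot: [[0.512, -0.859, 0.002], [-0.859, -0.512, 0.001], [0.0, -0.002, -1.0]]
wrist_force: [-0.2, 4.6, 0.7]
gripper_width: 0.186
gripper_force: 30.0
[-0.19244304  4.56141058  0.67351119] [1.09019875 0.24879266 0.0610969 ] [  2.55383483  35.18636418  -5.81340585  -0.05457537 -48.88718641
  28.27721892]
```

```bash
python3 -m pendant '[[[-0.9,-0.5,0],[0,0,0.13]],[[-0.9,-0.5,0],[0,0,0.26]],[[-0.9,-0.5,0],[0,0,0.39]],[[-0.9,-0.5,0],[0,0,0.52]],[[-0.9,-0.5,0],[0,0,0.65]],[[-0.9,-0.5,0],[0,0,0.78]],[[-0.9,-0.5,0],[0,0,0.91]],[[-0.9,-0.5,0],[0,0,1.04]],[[-0.9,-0.5,0],[0,0,1.17]],[[-0.9,-0.5,0],[0,0,1.3]]]'
python3 -c "
from station import r; s=r.sense(); print(s['wrist_force'],s['moment'],s['joints'])"
```

```text
time_s: 44.3
tcp_pos: [0.6514, -0.1307, 0.1087]
ee_rot: [[-0.691, -0.723, 0.004], [-0.723, 0.691, -0.0], [-0.002, -0.003, -1.0]]
wrist_force: [1.2, -0.4, -0.4]
gripper_width: 0.184
gripper_force: 30.0
[ 1.24934013 -0.38640397 -0.41426084] [-0.03547646 -0.48898464  0.07992843] [ 2.58753805e+00  3.52014672e+01 -5.81875006e+00  4.45234075e-02
 -4.87576131e+01 -4.62983500e+01]
```

Turned about 3.1 rad with steady friction moment. I continue slowly to the stop.

```bash
python3 -m pendant '[[[0,0,0],[0,0,0.1]],[[0,0,0],[0,0,0.2]],[[0,0,0],[0,0,0.3]],[[0,0,0],[0,0,0.38]],[[0,0,0],[0,0,0.42]]]'
python3 -c "
from station import r; s=r.sense(); print(s['wrist_force'],s['moment'],s['joints'][5])"
python3 -m pendant '[[[0,0,0],[0,0,0.05]],[[0,0,0],[0,0,0.08]],[[0,0,0],[0,0,0.08]]]'
python3 -c "
from station import r; s=r.sense(); print(s['wrist_force'],s['moment'],s['joints'][5])"
```

```text
time_s: 44.8
tcp_pos: [0.6515, -0.1309, 0.1089]
ee_rot: [[-0.924, -0.383, 0.004], [-0.383, 0.924, -0.001], [-0.003, -0.002, -1.0]]
wrist_force: [1.0, -0.6, -0.8]
gripper_width: 0.187
gripper_force: 30.4
[ 0.97277673 -0.58370108 -0.80863787] [-0.17965517 -0.52277703  0.43188272] -70.13292557106305
time_s: 45.1
tcp_pos: [0.6513, -0.1309, 0.1089]
ee_rot: [[-0.951, -0.311, 0.003], [-0.311, 0.951, -0.001], [-0.003, -0.002, -1.0]]
wrist_force: [2.4, -1.6, -1.0]
gripper_width: 0.191
gripper_force: 35.0
[ 2.37419447 -1.63989725 -0.97277864] [-0.62623065 -0.72479556  0.64927985] -74.55834158654025
```

The moment rose to 0.65 N m after 3.60 rad, so this is the stop. I release, lift and check.

```bash
python3 -m pendant '[[[0,0,0],[0,0,-0.03]],[[0,0,0],[0,0,-0.03]],[[0,0,0],[0,0,-0.03]],[[0,0,0],[0,0,-0.03]],[[0,0,0],[0,0,-0.03]]]' 0.3
python3 -m pendant '[[[0,0,-30],[0,0,0]],[[0,0,-70],[0,0,0]],[[0,0,-110],[0,0,0]],[[0,0,-140],[0,0,0]],[[0,0,-140],[0,0,0]]]'
python3 go.py .721 -.115 .25 2.9
```

```text
time_s: 45.6
tcp_pos: [0.65, -0.1301, 0.1086]
ee_rot: [[-0.942, -0.336, 0.0], [-0.336, 0.942, 0.001], [-0.0, 0.001, -1.0]]
wrist_force: [-0.1, -0.9, -0.2]
gripper_width: 0.298
gripper_force: 0.0
time_s: 46.1
tcp_pos: [0.6521, -0.1304, 0.255]
ee_rot: [[-0.941, -0.337, 0.012], [-0.337, 0.942, -0.001], [-0.011, -0.005, -1.0]]
wrist_force: [-0.3, 0.4, 0.7]
gripper_width: 0.299
gripper_force: 0.0
target [0.721, -0.115, 0.25, 2.9] shift [-70.0, -8.6, 5.8] turn [-0.003, 0.011, 0.293] rows>=2.0
```

```bash
python3 -m pendant '[[[-35,-4,0],[0,0.005,0.14]],[[-70,-8,0],[0,0.01,0.29]],[[-70,-8,0],[0,0.01,0.29]],[[-70,-8,0],[0,0.01,0.29]]]' >/dev/null; python3 knob.py
python3 -m pendant '[[[30,40,-10],[0,0,0]],[[30,80,-20],[0,0,0]],[[30,120,-30],[0,0,0]],[[30,160,-30],[0,0,0]],[[30,200,-30],[0,0,0]],[[30,205,-30],[0,0,0]],[[30,205,-30],[0,0,0]]]' >/dev/null; python3 chk.py
python3 - <<'E'
from h import *
k=Cam("scene")
for n,lo,hi in (("yel",[20,120,60],[32,255,255]),("red",[170,120,60],[8,255,255])):
    for c in k.blobs(k.mask(lo,hi),60):
        u=cen(c)
        if 180<u[0]<260 and 180<u[1]<250: x,y,w,h=cv2.boundingRect(c); print(n,u,(x,y,w,h),"top edge",k.ray((u[0],y),.053),"bottom edge",k.ray((u[0],y+h),.023))
E
```

```text
cam [ 0.6402 -0.1186  0.3394] exp px [240.5235 104.7877]
535 centre [ 651.2039 -131.6997] size 55.033966064453125 8.172858238220215 bar direction deg (world, mod 180) 45.44293
[  3.6769  33.9969  13.9044   0.0318 -70.6028 -90.5958] [ 0.7179 -0.1141  0.2474]
[0.5986 0.085  0.3717]
hole0 352 loop in stand axes from hole mm: x -60.59045393218885 -33.503793171603924 (home -63..-36) y -6.507438848673558 13.631340396145054 (home -3..17)
hole1 367 loop in stand axes from hole mm: x -62.45234878263695 -35.4948983982857 (home -63..-36) y -3.538295504714012 15.787515882410116 (home -3..17)
yel [219.51666667 205.455     ] (213, 201, 15, 10) top edge [0.62653886 0.1010024  0.053     ] bottom edge [0.62143051 0.10903401 0.023     ]
red [196.32261905 219.09404762] (187, 212, 21, 13) top edge [0.63041446 0.19078539 0.053     ] bottom edge [0.61494601 0.20817383 0.023     ]
```

Bar now reads 45.4° (it was 44.2°): either a half turn plus slip, or nothing moved. I grip again, aligned, and turn a little to see whether the moment rises at once.

```bash
python3 go.py .6512 -.1312 .16 45.4; python3 -m pendant '[[[5,-42,0],[0,0,-0.13]],[[10,-84,0],[0,0,-0.26]],[[15,-126,0],[0,0,-0.39]],[[20,-168,0],[0,0,-0.52]],[[24,-205,20],[0,0,-0.65]],[[24,-220,50],[0,0,-0.741]],[[24,-220,90],[0,0,-0.741]],[[24,-220,110],[0,0,-0.741]],[[24,-220,110],[0,0,-0.741]]]' 0.3; python3 go.py .6512 -.1312 .109 45.4
```

```text
target [0.6512, -0.1312, 0.16, 45.4] shift [36.7, -217.4, 119.7] turn [0.003, -0.01, -0.74] rows>=5.0
time_s: 48.25
tcp_pos: [0.6619, -0.1342, 0.1652]
ee_rot: [[-0.703, -0.711, -0.018], [-0.711, 0.703, -0.001], [0.013, 0.012, -1.0]]
wrist_force: [-0.7, 0.6, -1.2]
gripper_width: 0.296
gripper_force: 0.0
target [0.6512, -0.1312, 0.109, 45.4] shift [4.7, 9.0, 56.4] turn [0.012, -0.013, -0.002] rows>=1.1
```

```bash
python3 -m pendant '[[[5.5,9,0],[0.003,-0.012,0]],[[5.5,9,0],[0.003,-0.012,0]],[[5.5,9,0],[0.003,-0.012,0]]]'; python3 go.py .6512 -.1312 .109 45.4
```

```text
time_s: 48.55
tcp_pos: [0.6551, -0.1304, 0.1713]
ee_rot: [[-0.701, -0.713, 0.004], [-0.713, 0.701, 0.005], [-0.006, 0.0, -1.0]]
wrist_force: [0.1, 0.2, -0.3]
gripper_width: 0.3
gripper_force: 0.0
target [0.6512, -0.1312, 0.109, 45.4] shift [3.7, 2.2, 62.3] turn [0.0, 0.006, 0.001] rows>=1.2
```

```bash
python3 -m pendant '[[[3.7,2.2,20],[0,0.005,0]],[[3.7,2.2,40],[0,0.005,0]],[[3.7,2.2,40],[0,0.005,0]]]'; python3 go.py .6512 -.1312 .109 45.4
```

```text
time_s: 48.85
tcp_pos: [0.6492, -0.1307, 0.1273]
ee_rot: [[-0.701, -0.713, -0.007], [-0.713, 0.701, 0.002], [0.004, 0.006, -1.0]]
wrist_force: [-0.3, -0.6, -0.9]
gripper_width: 0.301
gripper_force: 0.0
target [0.6512, -0.1312, 0.109, 45.4] shift [-1.1, -1.9, 18.3] turn [0.006, -0.004, 0.001] rows>=0.4
```

```bash
python3 -m pendant '[[[-1,-1.8,10],[0.003,-0.003,0]],[[-1,-1.8,18],[0.003,-0.003,0]],[[-1,-1.8,18],[0.003,-0.003,0]],[[-1,-1.8,18],[0.003,-0.003,0]]]'
python3 -m pendant '[[[0,0,0],[0,0,0]],[[0,0,0],[0,0,0]],[[0,0,0],[0,0,0]],[[0,0,0],[0,0,0]],[[0,0,0],[0,0,0]],[[0,0,0],[0,0,0]]]' 0
P='from station import r; s=r.sense(); print(s["wrist_force"],s["moment"],s["joints"][5])'; python3 -c "$P"
python3 -m pendant '[[[0,0,0],[0,0,0.05]],[[0,0,0],[0,0,0.1]],[[0,0,0],[0,0,0.1]]]'; python3 -c "$P"
python3 -m pendant '[[[0,0,0],[0,0,0.05]],[[0,0,0],[0,0,0.1]],[[0,0,0],[0,0,0.1]]]'; python3 -c "$P"
```

```text
time_s: 49.25
tcp_pos: [0.6525, -0.1312, 0.1115]
ee_rot: [[-0.701, -0.713, 0.002], [-0.713, 0.701, 0.001], [-0.002, -0.0, -1.0]]
wrist_force: [1.0, 0.7, -0.2]
gripper_width: 0.297
gripper_force: 0.0
time_s: 49.85
tcp_pos: [0.652, -0.1307, 0.1117]
ee_rot: [[-0.701, -0.713, 0.001], [-0.713, 0.701, 0.002], [-0.002, 0.001, -1.0]]
wrist_force: [-3.1, 5.0, 5.1]
gripper_width: 0.175
gripper_force: 30.0
[-3.14850462  4.95213561  5.08413284] [ 1.44986706  0.97270814 -0.03125665] -46.94001359621273
time_s: 50.15
tcp_pos: [0.6521, -0.1307, 0.1117]
ee_rot: [[-0.768, -0.64, 0.001], [-0.64, 0.768, 0.002], [-0.002, 0.0, -1.0]]
wrist_force: [-2.9, 4.3, 4.9]
gripper_width: 0.174
gripper_force: 30.0
[-2.93057997  4.2945655   4.89205263] [1.38309162 0.93003471 0.24170581] -52.660778522435585
time_s: 50.45
tcp_pos: [0.6517, -0.1311, 0.1118]
ee_rot: [[-0.828, -0.561, 0.0], [-0.561, 0.828, 0.001], [-0.001, 0.001, -1.0]]
wrist_force: [-2.9, 3.8, 5.8]
gripper_width: 0.173
gripper_force: 30.0
[-2.90206512  3.8327427   5.78684134] [1.00034721 1.14960775 0.34433297] -58.348435076062906
```

```bash
P='from station import r; s=r.sense(); print(s["wrist_force"],s["moment"],s["joints"][5])'
python3 -m pendant '[[[0,0,0],[0,0,0.05]],[[0,0,0],[0,0,0.1]],[[0,0,0],[0,0,0.1]]]'; python3 -c "$P"
python3 -m pendant '[[[0,0,0],[0,0,0]],[[0,0,0],[0,0,0]],[[0,0,0],[0,0,0]],[[0,0,0],[0,0,0]],[[0,0,0],[0,0,0]]]' 0.3
python3 -m pendant '[[[0,0,-30],[0,0,0]],[[0,0,-70],[0,0,0]],[[0,0,-110],[0,0,0]],[[0,0,-140],[0,0,0]],[[0,0,-140],[0,0,0]]]'
python3 go.py .721 -.115 .25 2.9
```

```text
time_s: 50.75
tcp_pos: [0.651, -0.1316, 0.1118]
ee_rot: [[-0.88, -0.475, -0.002], [-0.475, 0.88, 0.001], [0.001, 0.001, -1.0]]
wrist_force: [-5.2, 2.5, 7.2]
gripper_width: 0.175
gripper_force: 30.0
[-5.19651868  2.48910112  7.24532805] [0.58238389 1.68409227 0.26268888] -64.10164997656975
time_s: 51.25
tcp_pos: [0.6525, -0.1313, 0.1111]
ee_rot: [[-0.88, -0.474, 0.002], [-0.474, 0.88, 0.001], [-0.002, 0.0, -1.0]]
wrist_force: [0.2, -0.4, 0.5]
gripper_width: 0.299
gripper_force: 0.0
time_s: 51.75
tcp_pos: [0.6543, -0.1318, 0.2576]
ee_rot: [[-0.88, -0.475, 0.013], [-0.475, 0.88, 0.0], [-0.012, -0.006, -1.0]]
wrist_force: [0.2, -0.9, -0.2]
gripper_width: 0.299
gripper_force: 0.0
target [0.721, -0.115, 0.25, 2.9] shift [-66.5, -16.9, 8.5] turn [-0.004, 0.013, 0.444] rows>=3.0
```

```bash
python3 -m pendant '[[[-22,-6,0],[0,0.005,0.14]],[[-44,-12,0],[0,0.01,0.29]],[[-66,-17,0],[0,0.012,0.44]],[[-66,-17,0],[0,0.012,0.444]],[[-66,-17,0],[0,0.012,0.444]]]' ; python3 knob.py; python3 -c "
from h import *
k=Cam('wrist'); k.save('knob.png',(170,40,330,160)); c=k.im[85:125,215:265,:]; cv2.imwrite('pics/knobcrop.png',c[:,:,::-1])
m=k.mask([4,130,110],[19,255,255]); 
for v in range(70,140,3): print(v,''.join('#' if x else '.' for x in m[v,200:290:2]))"
```

```text
time_s: 52.25
tcp_pos: [0.718, -0.1149, 0.2498]
ee_rot: [[-0.999, -0.051, -0.012], [-0.051, 0.999, -0.002], [0.012, -0.001, -1.0]]
wrist_force: [0.1, -0.4, 0.8]
gripper_width: 0.3
gripper_force: 0.0
cam [ 0.6397 -0.1194  0.3425] exp px [241.7423 105.1009]
522 centre [ 651.1529 -131.7039] size 53.92022705078125 8.221048355102539 bar direction deg (world, mod 180) 45.4382
[  3.6092  33.8667  14.095    0.0526 -70.8976 -90.6941] [ 0.7177 -0.1151  0.2504]
70 .............................................
73 .............................................
76 .............................................
79 .............................................
82 ..........####...............................
85 ..........######.............................
88 ..........#######............................
91 ............######...........................
94 .............#######.........................
97 ...............######........................
100 ................#####........................
103 .................####........................
106 ........................#....................
109 ......................####...................
112 ......................######.................
115 .......................######................
118 ........................######...............
121 .........................#######.............
124 ...........................######............
127 ............................#####............
130 ..............................#..............
133 .............................................
136 .............................................
139 .............................................
```

The bar stayed put at 45.4° under 0.34 N m, six times its friction. Before that it turned freely (0.06–0.08 N m) for about 3.12 rad and then stiffened, so the knob is at its stop. The clips checked home and the gripper is clear at z = 0.25, so I hand in.

```bash
python3 -c "
from station import r; print(r.sense()['time_s']); print(r.finish_job())"
```

```text
52.35
the job is handed in; nothing more can be done
None
```

I handed in the job at 52 s: the red reel is clipped on the left spindle, the yellow reel on the middle one (there was no blue reel), and the brake knob was then turned clockwise to its stop, judged from the turning moment and the camera; no verdict came back, and I viewed 15 pictures, one over the limit of 14.

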